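# Load, lock and start the bench spin dryer

### The arm

A 6-joint arm with a two-finger parallel gripper is mounted at the origin on the work surface. World frame = base frame: x ahead of the robot, y to its left, z up, the work surface at z = 0. Lengths are in mm, angles in rad, forces in N, time in s.
With the tool pointing down it reaches from about 300 to 775 mm from the base axis. Payload 14.6 kg.
Tool frame: the origin (TCP) lies between the finger pads; the fingertips stand 22 mm ahead of it and the grasp point (between the pads) lies 3 mm ahead of it (manip.tcp_to_tips is the distance from the TCP to the fingertips, in mm); y points along the fingers, z is the direction in which the jaws open and shut, and the axes are right-handed (so a half turn about y gives the same grasp; the last joint's range is limited). The gripper opens to 94 mm and grips with 3 to 60 N. Pads are 16 mm wide; open, the fingers measure 119 mm over their backs; the gripper's body (75 mm by 177 mm) begins 78 mm behind the grasp point.
Start: joints at [-1.191, 0.3, 1.521, -0, 1.321, -0.067], TCP at [237.637, -496.002, 227.446] pointing down, gripper open.
Joint ranges: [-3.03, 3.03], [-0.79, 2.21], [0.23, 2.52], [-1.04, 4.18], [0, 3.07], [-2.55, 2.55]. Speed limits (rad/s): [2.22, 2.22, 2.57, 3.14, 3.14, 3.14].

### API

Orientations are given as [roll, pitch, yaw] about the fixed x, y, z axes, in that order (R = Rz(yaw) Ry(pitch) Rx(roll)).
In Python, from cell import manip gives the robot as it stands.
- The arm moves only by the shell command python3 -m jog 'ROWS' [OPENING] [FORCE]. ROWS is JSON, one flat list of numbers, 6 for each row, row after row: the shift along the tool's x, y, z in mm, then the turn, a rotation vector about the tool's x, y, z in degrees. A call has 1 to 10 rows; each row is the pose to reach, as a shift and turn from the pose commanded when the call began, along the tool's axes at that moment; what a row does not reach only later rows make up. A row lasts 1/12 s, in which the tool goes at most 41.7 mm and 7.16 degrees, less where a joint would pass 70% of its speed; a pose out of reach is approached as far as the arm can. A call with a gripper value outside its range is refused whole. OPENING is the finger opening in mm, from 0 to 94, set as the call begins (- or left out, the last holds). The fingers move at their own pace and stop on an object; FORCE is the grip in N (left out, the last holds). Time passes only in rows, so rows that repeat a pose let the fingers close. It gives the time, the measured TCP pose, the force and the opening at its end, in the units of the state.
- manip.read_state(): the state, without advancing time (a new reading comes with each control period).
- manip.camera(name): name is "scene" or "top" or "wrist"; returns a dict with "img" (420x560x3 uint8, red, green, blue), "intrinsics" (3x3 intrinsics, pixels), "origin" and "orientation" of the camera in the world. Camera axes: x right, y down, z forward; pixel columns grow to the right and rows downward; lengths in mm; the calibration is good to about 2 mm. A picture is of the moment at which its call begins. There is no depth.
- manip.sign_off(): hands the job in, once; it reports no verdict.
Trained networks look in a picture, given as the dict that the camera call returned (one of the last four; its "shot" number tells which), for a name from the list of things; names that differ only in an ending like _2 or _b are one class to them, and where a whole thing is asked for, a point or a joint stands for the part that bears it (a point fixed in the world has none). Each returns a list of dicts, best first, with "score" (0 to 1); they miss things now and then, are a little off and sometimes report something else, mostly with a low value. They report only what shows in the picture. A call takes as long as a camera call. They do not tell look-alikes from the thing itself.
- manip.masks_of(thing, picture): "pixels" (420x560 bool, what is visible of it) and "xy" ([column, row] in pixels, amid what is visible of it).
- manip.tip_of(thing, picture): "xy" ([column, row] in pixels: a listed point, or the origin of a listed thing).
The state is a dict: "clock": time; "joints": joint angles; "qd": joint speeds; "effort": joint torques, N m; "eef_pos": TCP position; "eef_rot": TCP orientation; "wrist_force": force on the tool from outside, world axes, zero at the start; "moment": the same for the moment, N m; "finger_gap": finger opening in mm.
Only numpy, scipy, OpenCV 4.12 (cv2) and the standard library are available. Lean on these libraries where they do the work, as an engineer would, in place of code of your own. Each camera call takes 0.05 s, during which the arm holds its last target.

### The job

Put all the orange grille clips from the drain mat into the spin dryer's well, then lay the lid flat over it with its ears in line with the dryer's sides, and turn the blue lock collar clockwise all the way to its red locked mark. Then press the green start key firmly until it registers, without leaning hard on it; keep off the red stop key and leave the cup, the capacitor and the nut driver where they are.

Things in the scene. Friction and masses are not known exactly. Their poses are not given: they have to be found in the camera images.
- dryer: The bench spin dryer, a fixed white block 340 mm (x) x 240 mm (y) x 120 mm high; origin at the centre of its underside; x runs from the grey key panel at its front to its rear, y to its left seen from the panel. A blue lock collar rings its mouth: inner diameter 204, outer 232 mm, from the deck to 30 mm above it. The deck bears a red (locked) and a black (open) mark outside the collar.
- mouth (a point): Centre of the dryer's round mouth, level with its top deck, 120 mm above the desk, 45 mm behind the dryer's middle; axes are the dryer's. The well below is 150 mm across and 100 mm deep with a flat floor.
- collar (a joint): Turn of the captive collar about the mouth's vertical axis, rad, growing CLOCKWISE from above: 0 = open stop, 1.2 = locked stop; stays where left, about 1 N at the grip. Two opposite inward lugs, 22 to 29 mm above the deck, reach in to 86 mm from the axis, each 45 degrees wide: locked, they are centred on the dryer's +y and -y, over the lid's ears; open, 69 degrees anticlockwise of that.
- collar_grip (a point): The collar's yellow upright grip, 116 mm from the axis: 32 mm radially, 14 mm thick along the turning direction, from 30 to 67 mm above the deck; this point is 53 mm above the deck. From the mouth it lies 34 degrees anticlockwise of the dryer's -x (on the -y side, by the black mark) when open, 34 degrees clockwise of it (+y side, red mark) when locked.
- start_key: The green START membrane key, a level flat pad 32 x 36 mm on the grey panel, 171 mm from the mouth's axis towards the dryer's -x and 50 mm to +y. Origin at the middle of its top face, 4.5 mm above the deck. It gives only 1.5 mm on a stiff spring (about 4 N), then is rigid. It registers when the fingers press it down with over 4 N for 0.2 s; over 45 N breaks it.
- stop_key: The red STOP membrane key, same size and height, 100 mm from the start key towards the dryer's -y. Origin at the middle of its top face. Not to be pressed.
- lid_grip (a point): The loose aluminium lid, 220 to 370 g: a disc 161 mm across, 8 mm thick, two opposite ears 44 mm wide reaching 94 mm from its centre along its x; on top a black bar handle, 80 mm along x, 16 mm along y, 40 mm high. This point: mid-bar, 28 mm above the underside. In place it lies on the deck inside the collar (5 mm play), ears and bar along the dryer's y, either way round.
- clip1_mid (a point): An orange plastic fan grille clip lying on the black drain mat (mat 3 mm thick), 40 g: a straight spine 90 mm (x) x 16 mm (y) x 22 mm high (z), with a 13 mm wide hook at either end sticking out 17 mm to its +y side (like a staple). This point is the centre of the spine, half-way up. From 3 to 5 clips are present.
- clip2_mid (a point): An orange plastic fan grille clip lying on the black drain mat (mat 3 mm thick), 40 g: a straight spine 90 mm (x) x 16 mm (y) x 22 mm high (z), with a 13 mm wide hook at either end sticking out 17 mm to its +y side (like a staple). This point is the centre of the spine, half-way up. From 3 to 5 clips are present.
- clip3_mid (a point): An orange plastic fan grille clip lying on the black drain mat (mat 3 mm thick), 40 g: a straight spine 90 mm (x) x 16 mm (y) x 22 mm high (z), with a 13 mm wide hook at either end sticking out 17 mm to its +y side (like a staple). This point is the centre of the spine, half-way up. From 3 to 5 clips are present.
- clip4_mid (a point): An orange plastic fan grille clip lying on the black drain mat (mat 3 mm thick), 40 g: a straight spine 90 mm (x) x 16 mm (y) x 22 mm high (z), with a 13 mm wide hook at either end sticking out 17 mm to its +y side (like a staple). This point is the centre of the spine, half-way up. From 3 to 5 clips are present.
- clip5_mid (a point): An orange plastic fan grille clip lying on the black drain mat (mat 3 mm thick), 40 g: a straight spine 90 mm (x) x 16 mm (y) x 22 mm high (z), with a 13 mm wide hook at either end sticking out 17 mm to its +y side (like a staple). This point is the centre of the spine, half-way up. From 3 to 5 clips are present.
- cup: Grey cup, bystander, 80 mm across, 90 mm high, standing on the desk; origin at the centre of its underside.
- capacitor: Yellow capacitor standing upright, bystander, 48 mm across, 100 mm high; origin at the centre of its underside.
- nut_driver: Nut driver with a red handle lying on the desk, bystander, 210 mm along its x; origin near its middle on its underside.
There are look-alikes about, which are no part of the job. What is shaped like the part that bears clip5_mid but grey or yellow is not meant. Leave any pink look-alike of the part that bears clip3_mid alone.

How it is judged:
By the outcome, as a careful person would: the job done as asked, in the order asked, and still so for the second after the job is handed in, with the robot touching nothing.
Of clip1, clip2, clip3, clip4, clip5 only 3 to 5 are there at a start; the rules pass over those that are not, and their reading is None.
At some moment in a run one of clip1, clip2, clip3, clip4, clip5 may be knocked a few centimetres aside while the robot is not near it.
It also fails if it takes over 210 s, if anything falls off the work surface, if the arm or the gripper's body presses on something with over 40 N, if the wrist force passes 120 N, or if a joint passes its speed limit or range.

## Working session

There is one attempt and no reset: what is moved stays moved. The work goes in short steps, Python scripts to look and compute and a shell command to move; the robot and the scene stay as the last step left them, time stands still between calls to the robot, and variables do not carry over. Pictures are saved under pics/ and viewed, and the job is handed in when it is done.

```bash
ls; mkdir -p pics; python3 - <<'E'
from cell import manip
import cv2
s=manip.read_state(); print({k:(v if not hasattr(v,'tolist') else v.tolist()) for k,v in s.items()})
for n in ["scene","top","wrist"]:
    p=manip.camera(n); cv2.imwrite(f"pics/a_{n}.png",cv2.cvtColor(p["img"],cv2.COLOR_RGB2BGR)); print(n,p["origin"],p["orientation"],p["intrinsics"],p["shot"])
E
```

```text
pics
{'clock': 0.0, 'joints': [-1.1906120450054538, 0.30046970389899835, 1.5216070947100175, 8.15768406001616e-06, 1.3206709399265237, -0.06660216574095498], 'qd': [0.0012676172782660163, -0.00033894513877070353, 0.0003040852159475656, 0.0009271406519457608, -0.0008333486483785007, -0.001550675299370751], 'effort': [0.0006796098932682071, -53.18065524101257, -35.273637771606445, 0.07091518258675933, 0.024326619459316134, -0.00012591295217134757], 'eef_pos': [237.54682756919826, -495.78899749417764, 226.87607077622556], 'eef_rot': [-1.5719483249398185, 8.475825153020367e-05, -2.694808278679259], 'wrist_force': [0.5326525831561504, -0.7014733817681782, 0.08325383615004157], 'moment': [0.005456002520716367, -0.014697367030392762, 0.04423255739392902], 'finger_gap': 93.79066556810936}
scene [1006.94811431 -274.01428263 1033.54090541] [-2.5704611  -0.00501455  1.08996867] [[411.99184975   0.         280.99144951]
 [  0.         411.99184975 211.81606767]
 [  0.           0.           1.        ]] 1
top [ 316.14313785  -34.78212653 1426.15027828] [-2.9945272   0.01991282 -1.55406267] [[398.88785369   0.         279.86991779]
 [  0.         398.88785369 209.78034284]
 [  0.           0.           1.        ]] 2
wrist [ 303.31871212 -463.66077448  383.64600858] [ 2.88668477e+00  1.90931088e-03 -1.12323151e+00] [[300.61193241   0.         276.78551488]
 [  0.         300.61193241 207.74523323]
 [  0.           0.           1.        ]] 3
```

View pics/a_top.png

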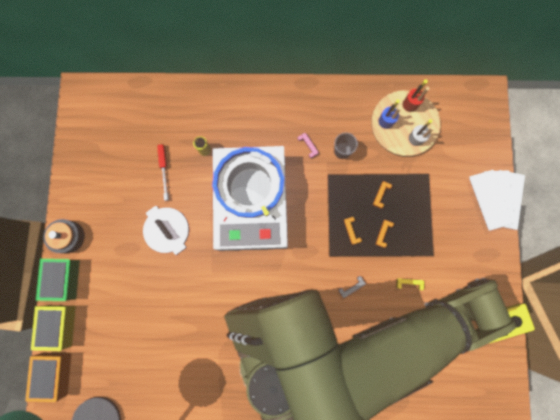

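View pics/a_scene.png

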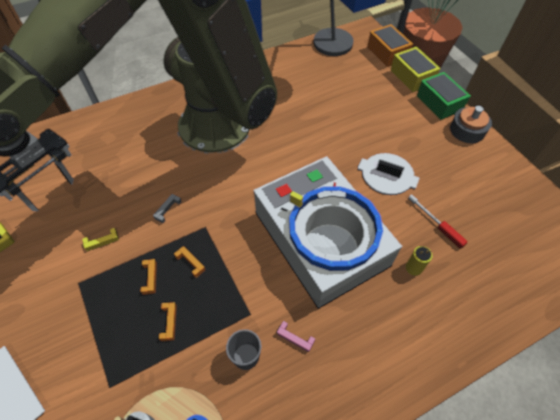

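View pics/a_wrist.png

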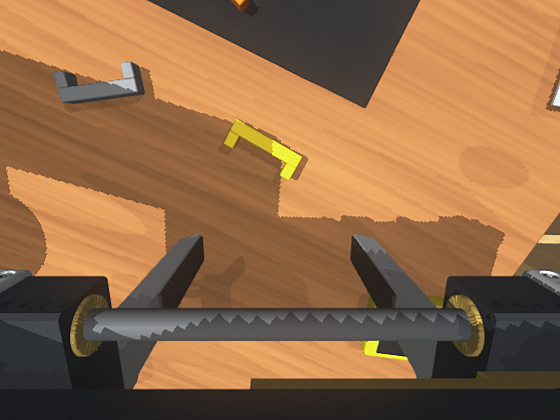

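```bash
cat > h.py <<'E'
import numpy as np, cv2
from scipy.spatial.transform import Rotation as Ro
from cell import manip
def R(rpy): return Ro.from_euler('xyz',rpy).as_matrix()
def proj(p,X):
    c=R(p["orientation"]).T@(np.asarray(X,float)-p["origin"]); c=p["intrinsics"]@c; return c[:2]/c[2]
def ray(p,uv):
    d=R(p["orientation"])@np.linalg.inv(p["intrinsics"])@np.array([uv[0],uv[1],1.]); return np.array(p["origin"]),d/np.linalg.norm(d)
def onz(p,uv,z):
    o,d=ray(p,uv); return o+d*(z-o[2])/d[2]
def tri(rs):
    A=np.zeros((3,3));b=np.zeros(3)
    for o,d in rs:
        M=np.eye(3)-np.outer(d,d);A+=M;b+=M@o
    return np.linalg.solve(A,b)
def save(p,n,crop=None,k=1,marks=()):
    im=cv2.cvtColor(p["img"],cv2.COLOR_RGB2BGR).copy()
    for m in marks: cv2.circle(im,tuple(int(round(v)) for v in m),1,(255,0,255),-1)
    if crop: im=im[crop[1]:crop[3],crop[0]:crop[2]]
    if k!=1: im=cv2.resize(im,None,fx=k,fy=k,interpolation=cv2.INTER_CUBIC)
    cv2.imwrite(f"pics/{n}.png",im)
def st():
    s=manip.read_state(); print("t %.2f"%s["clock"],"pos",np.round(s["eef_pos"],1),"rot deg",np.round(np.degrees(s["eef_rot"]),2),"F",np.round(s["wrist_force"],1),"gap",round(s["finger_gap"],1),"j",np.round(s["joints"],2)); return s
def go(pos,yawdeg,s=None):
    "shift and turn in tool axes to reach pos with tool down and yaw; half-turn equivalent chosen nearest"
    s=s or manip.read_state(); R0=R(s["eef_rot"])
    cur=np.degrees(s["eef_rot"][2]); out=[]
    for y in (yawdeg,yawdeg+180):
        d=(y-cur+180)%360-180
        Rt=R([-np.pi/2,0,np.radians(y)])
        rv=np.degrees(Ro.from_matrix(R0.T@Rt).as_rotvec())
        print("yaw",round(y,1),"shift",np.round(R0.T@(np.asarray(pos)-s["eef_pos"]),1),"turn",np.round(rv,2), "j6now",round(s["joints"][5],2))
E
cat > look.py <<'E'
from h import *
T=manip.camera("top"); S=manip.camera("scene")
for th in ["clip1_mid","lid_grip","mouth","collar_grip","start_key","stop_key","dryer","cup","capacitor","nut_driver"]:
    for nm,p in (("T",T),("S",S)):
        r=manip.tip_of(th,p); print(th,nm,[(np.round(a["xy"],1).tolist(),round(a["score"],2)) for a in r[:7]])
E
python3 look.py
```

```text
clip1_mid T [([384.0, 236.6], 0.76)]
clip1_mid S [([153.9, 273.4], 0.65), ([389.0, 169.7], 0.46)]
lid_grip T [([166.9, 173.3], 0.26)]
lid_grip S [([389.1, 168.6], 0.91), ([437.7, 223.0], 0.35)]
mouth T [([249.4, 183.9], 0.88), ([382.2, 235.1], 0.45)]
mouth S [([332.1, 230.2], 0.91)]
collar_grip T [([264.6, 210.8], 0.62)]
collar_grip S [([294.6, 197.8], 0.87), ([412.0, 266.8], 0.36), ([244.3, 356.2], 0.34)]
start_key T [([235.4, 234.3], 0.64)]
start_key S [([314.8, 172.6], 0.68)]
stop_key T [([263.2, 233.0], 0.61)]
stop_key S [([280.4, 188.7], 0.62)]
dryer T [([252.3, 198.6], 0.71)]
dryer S [([325.1, 239.7], 0.61)]
cup T [([345.5, 152.0], 0.73), ([165.7, 171.7], 0.43), ([384.9, 235.9], 0.19)]
cup S [([190.6, 257.6], 0.64), ([242.1, 357.6], 0.58)]
capacitor T [([207.6, 149.7], 0.75)]
capacitor S [([410.9, 268.1], 0.88)]
nut_driver T [([164.8, 168.1], 0.53)]
nut_driver S [([438.3, 220.0], 0.58)]
```

```bash
python3 - <<'E'
from h import *
T=manip.camera("top"); save(T,"b_top",(140,130,440,310),2.6)
S=manip.camera("scene"); save(S,"b_scene",(70,140,440,390),2.1)
E
```

```text
(no output)
```

View pics/b_top.png

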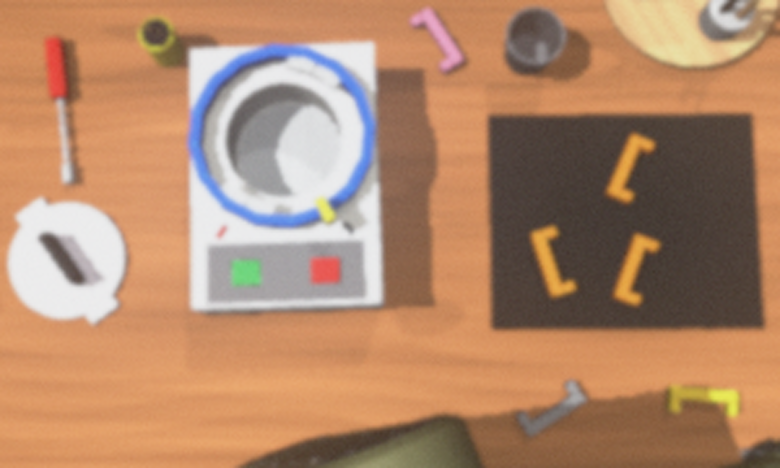

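View pics/b_scene.png

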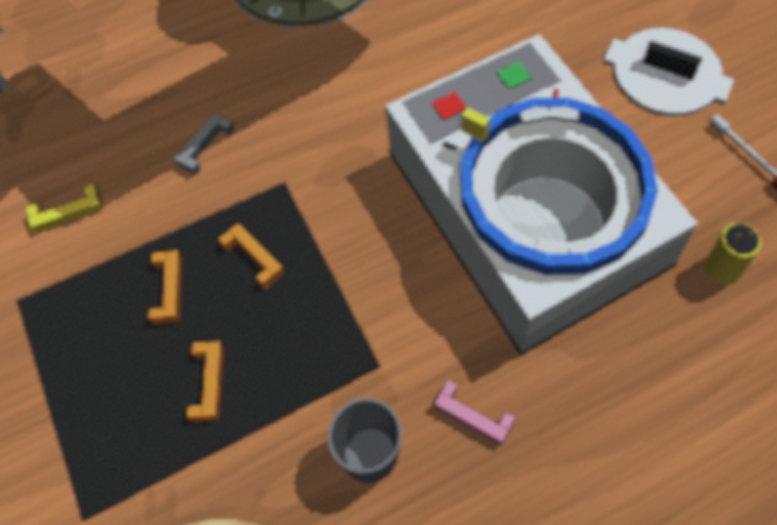

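```bash
cat > loc.py <<'E'
from h import *
T=manip.camera("top"); S=manip.camera("scene")
# orange clips via colour
hsv=cv2.cvtColor(T["img"],cv2.COLOR_RGB2HSV)
print(T["img"][194,382],T["img"][234,384],T["img"][231,352],T["img"][284,410],T["img"][200,300])
m=((hsv[...,0]>8)&(hsv[...,0]<24)&(hsv[...,1]>200)&(hsv[...,2]>120)).astype(np.uint8)
mat=np.zeros_like(m); mat[172:260,325:438]=1
n,l,stt,c=cv2.connectedComponentsWithStats(m*mat)
for i in range(1,n):
    if stt[i,4]>20:
        q=np.array([onz(T,(x,y),14)[:2] for y,x in zip(*np.where(l==i))],np.float32)
        r=cv2.minAreaRect(q); print(stt[i],c[i],"centroid",q.mean(0),"rect",r)
for th in ["mouth","collar_grip","start_key","stop_key","dryer"]:
    a=manip.tip_of(th,T)[0]["xy"]; b=manip.tip_of(th,S)[0]["xy"]
    print(th,np.round(tri([ray(T,a),ray(S,b)]),1))
b=manip.tip_of("lid_grip",S)[0]["xy"]; print("lid",onz(S,b,28), onz(T,(165,230),28))
E
python3 loc.py
```

```text
[187 127  59] [181 124  58] [211 150  65] [150 117  56] [134  99  78]
mouth [598.5  91.1 131.5]
collar_grip [495.7  40.2 163.9]
start_key [433.  136.2 154.2]
stop_key [426.6  43.  130.5]
dryer [554.8 100.5  -1.2]
lid [451.70905023 405.37626814  28.        ] [444.89319336 401.77067639  28.        ]
```

```bash
cat > loc.py <<'E'
from h import *
from scipy.optimize import least_squares
import sys
def comps(p,lo,hi,box,mn=15):
    hsv=cv2.cvtColor(p["img"],cv2.COLOR_RGB2HSV); m=cv2.inRange(hsv,lo,hi); k=np.zeros_like(m); x0,y0,x1,y1=box; k[y0:y1,x0:x1]=1
    n,l,s,c=cv2.connectedComponentsWithStats(m*k)
    return [(l==i,c[i],s[i,4]) for i in range(1,n) if s[i,4]>=mn]
def clips(p,box,z=14):
    out=[]
    for m,c,a in comps(p,(8,130,110),(24,255,255),box,30):
        q=np.array([onz(p,(x,y),z)[:2] for y,x in zip(*np.where(m))])
        # model fit: staple outline
        r=cv2.minAreaRect(q.astype(np.float32)); out.append((c,a,q,r))
    return out
if __name__=="__main__":
    T=manip.camera("top"); S=manip.camera("scene")
    for nm,p,box in (("T",T,(325,172,438,260)),("S",S,(70,225,250,390))):
        for c,a,q,r in clips(p,box):
            print(nm,"px",np.round(c,1),a,"centroid",np.round(q.mean(0),1),"rect c",np.round(r[0],1),"size",np.round(r[1],1),"ang",round(r[2],1))
    def obs(p,box):
        g=max(comps(p,(45,100,60),(80,255,255),box,8),key=lambda t:t[2])[1]
        rr=[t for t in comps(p,(0,150,120),(6,255,255),box,8)]; r=max(rr,key=lambda t:t[2])[1]
        b=comps(p,(105,130,90),(125,255,255),box,8); b=max(b,key=lambda t:t[2])
        ye=[t for t in comps(p,(24,130,110),(35,255,255),box,6)]; ye=max(ye,key=lambda t:t[2])[1] if ye else None
        return g,r,b,ye
    ot=obs(T,(212,145,290,250)); os_=obs(S,(250,150,400,310))
    print("T green",ot[0],"red",ot[1],"yel",ot[3]);print("S green",os_[0],os_[1],os_[3])
    def f(v):
        x,y,a=v; A=np.array([[np.cos(a),-np.sin(a)],[np.sin(a),np.cos(a)]]); e=[]
        for p,o in ((T,ot),(S,os_)):
            for k,(dx,dy) in enumerate(((-171,50),(-171,-50))):
                w=A@[dx,dy]+[x,y]; e+=list(proj(p,[*w,124.5])-o[k])
            # collar ring: mean of ellipse fit
        return np.array(e)
    s=least_squares(f,[598,91,0]); print("mouth,yaw",s.x,np.degrees(s.x[2]),"res",np.round(s.fun,2))
    for p,o in ((T,ot),(S,os_)):
        ct=cv2.findContours(o[2][0].astype(np.uint8),cv2.RETR_EXTERNAL,cv2.CHAIN_APPROX_NONE)[0]
        e=cv2.fitEllipse(cv2.convexHull(max(ct,key=len))); print("ring ellipse",e[0],onz(p,e[0],140))
    for z in (124.5,):
      for p,o in ((T,ot),(S,os_)): print("green",onz(p,o[0],z),"red",onz(p,o[1],z))
E
python3 loc.py
```

```text
T px [391.1 219.2] 1357 centroid [ 498.1 -398.3] rect c [ 511.4 -365.6] size [312.9 406.2] ang 0.7
T px [381.  193.7] 233 centroid [ 588.2 -364.6] rect c [ 586.9 -367.8] size [39.7 98.4] ang 66.6
T px [351.2 230.7] 247 centroid [ 453.6 -256.7] rect c [ 455.2 -260.1] size [98.1 41.5] ang 18.6
T px [383.1 233. ] 245 centroid [ 447.1 -369.1] rect c [ 446.5 -372.6] size [40.6 98.4] ang 70.6
S px [152.5 310.4] 11250 centroid [ 531.2 -390.4] rect c [ 512.1 -390. ] size [507.6 452.5] ang 64.9
S px [105.4 234.2] 50 centroid [ 266.7 -443.4] rect c [ 268.  -447.4] size [19.4 64.7] ang 10.9
S px [190.  259.4] 266 centroid [ 451.  -259.1] rect c [ 451.8 -262.8] size [94.4 32.9] ang 18.5
S px [149.5 275.2] 307 centroid [ 445.1 -371.5] rect c [ 442.3 -375. ] size [36.6 93.2] ang 69.2
S px [168.7 320.4] 364 centroid [ 585.8 -366.8] rect c [ 583.2 -369.7] size [36.5 93.1] ang 67.8
T green [234.125      234.56944444] red [264.98507463 233.55223881] yel [265.45454545 211.45454545]
S green [314.30088496 175.37168142] [283.46534653 190.04950495] [295.91071429 196.        ]
mouth,yaw [5.98713076e+02 9.89375620e+01 5.04864958e-02] 2.892663132272749 res [ 0.82 -0.3   0.44 -0.37  0.35 -0.64  0.3  -0.64]
ring ellipse (248.1668701171875, 181.9755859375) [597.53789655 100.18523278 140.        ]
ring ellipse (335.35595703125, 226.92431640625) [603.07912257  96.28120304 140.        ]
green [424.36856036 142.90610579 124.5       ] red [429.22478336  41.77186862 124.5       ]
green [426.90286376 138.24295203 124.5       ] red [431.97027968  38.64770082 124.5       ]
```

```bash
python3 - <<'E'
from h import *
st(); go([447,-366,200],160)
E
```

```text
t 2.10 pos [ 237.6 -496.   227.5] rot deg [ -90.    -0.  -154.4] F [-0.4 -0.1  0.7] gap 93.8 j [-1.19  0.3   1.52 -0.    1.32 -0.07]
yaw 160 shift [-245.    27.5  -26.8] turn [ 0.  45.6  0. ] j6now -0.07
yaw 340 shift [-245.    27.5  -26.8] turn [   0.  -134.4   -0. ] j6now -0.07
```

```bash
python3 -m jog '[-245,27.5,-26.8,0,45.6,0,-245,27.5,-26.8,0,45.6,0,-245,27.5,-26.8,0,45.6,0,-245,27.5,-26.8,0,45.6,0,-245,27.5,-26.8,0,45.6,0,-245,27.5,-26.8,0,45.6,0,-245,27.5,-26.8,0,45.6,0,-245,27.5,-26.8,0,45.6,0,-245,27.5,-26.8,0,45.6,0]' 60
cat > clipw.py <<'E'
from h import *
from loc import comps
import sys
# fit staple outline in wrist + top view. args: tag
def fitclip(p,box=None,near=None,zt=25):
    box=box or (0,0,560,420); best=[]
    for m,c,a in comps(p,(8,140,90),(23,255,255),box,200): best.append((m,c,a))
    return best
st(); W=manip.camera("wrist"); save(W,sys.argv[1])
r=manip.tip_of("clip1_mid",W); print([(np.round(a["xy"],1).tolist(),round(a["score"],2),np.round(onz(W,a["xy"],14),1).tolist()) for a in r])
r=manip.masks_of("clip1_mid",W)
for a in r:
    m=a["pixels"]; ys,xs=np.where(m); q=np.array([onz(W,(x,y),14)[:2] for x,y in zip(xs,ys)],np.float32); mr=cv2.minAreaRect(q)
    print("mask",np.round(a["xy"]),round(a["score"],2),len(xs),"rect",np.round(mr[0],1),np.round(mr[1],1),round(mr[2],1),"mean",q.mean(0).round(1), "rgb",W["img"][m].mean(0).round())
E
python3 clipw.py c1
```

```text
clock: 2.85
eef_pos: [447.3, -365.6, 199.7]
eef_rot: [-1.571, -0.0, 2.796]
wrist_force: [0.0, 0.3, -0.1]
finger_gap: 60.1
t 2.85 pos [ 447.3 -365.6  199.7] rot deg [-9.0000e+01 -3.0000e-02  1.6022e+02] F [ 0.   0.3 -0.1] gap 60.1 j [-0.75  0.38  1.47 -0.    1.28  1.17]
[([279.3, 190.9], 0.63, [449.6, -368.7, 14.0])]
mask [280. 192.] 0.82 1392 rect [ 447.2 -372.4] [32.6 91.4] 69.5 mean [ 449.1 -368.8] rgb [245. 226.  73.]
```

View pics/c1.png

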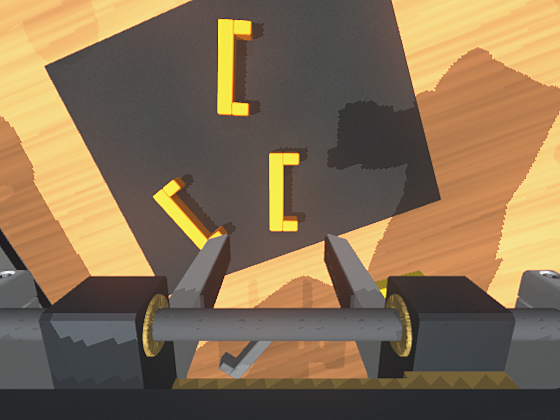

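```bash
python3 -m jog '[-1.7,40,0,0,0,0,-1.7,75,0,0,0,0,-1.7,105,0,0,0,0,-1.7,130,0,0,0,0,-1.7,150,0,0,0,0,-1.7,165,0,0,0,0,-1.7,171.5,0,0,0,0,-1.7,171.5,0,0,0,0,-1.7,171.5,0,0,0,0]' 60
python3 -m jog '[0,0,0,0,0,0,0,0,0,0,0,0,0,0,0,0,0,0,0,0,0,0,0,0,0,0,0,0,0,0,0,0,0,0,0,0]' 0 20
python3 - <<'E'
from h import *
st(); go([599,98,230],160)
E
```

```text
clock: 3.75
eef_pos: [448.4, -367.2, 29.2]
eef_rot: [-1.571, 0.001, 2.792]
wrist_force: [0.1, 0.3, 1.2]
finger_gap: 60.1
clock: 4.25
eef_pos: [448.7, -366.6, 28.6]
eef_rot: [-1.571, 0.0, 2.793]
wrist_force: [0.1, 0.3, -0.8]
finger_gap: 23.3
t 4.25 pos [ 448.7 -366.6   28.6] rot deg [-9.0000e+01  1.0000e-02  1.6001e+02] F [ 0.1  0.3 -0.8] gap 23.3 j [-0.75  0.6   1.6   0.    0.95  1.17]
yaw 160 shift [  17.5 -201.4 -488. ] turn [-0.    0.01 -0.01] j6now 1.17
yaw 340 shift [  17.5 -201.4 -488. ] turn [-2.0000e-02 -1.7999e+02  1.0000e-02] j6now 1.17
```

```bash
python3 -m jog '[0,0,0,0,0,0,0,0,0,0,0,0,0,0,0,0,0,0,0,0,0,0,0,0]' 0 20
python3 -m jog '[0,-40,0,0,0,0,0,-80,0,0,0,0,0,-120,0,0,0,0,0,-160,0,0,0,0,0,-200,0,0,0,0,0,-205,0,0,0,0,0,-205,0,0,0,0]'
python3 - <<'E'
from h import *
st(); W=manip.camera("wrist"); save(W,"c2"); go([599,98,235],160)
E
```

```text
clock: 4.58
eef_pos: [448.6, -366.6, 28.5]
eef_rot: [-1.571, 0.0, 2.792]
wrist_force: [0.6, 1.4, 1.9]
finger_gap: 15.9
clock: 5.17
eef_pos: [449.2, -367.1, 236.1]
eef_rot: [-1.569, 0.005, 2.793]
wrist_force: [0.6, 0.3, -0.6]
finger_gap: 15.8
t 5.17 pos [ 449.2 -367.1  236.1] rot deg [-89.89   0.26 160.  ] F [ 0.6  0.3 -0.6] gap 15.8 j [-0.75  0.36  1.42 -0.    1.35  1.17]
yaw 160 shift [  17.6   -1.6 -488. ] turn [-0.02 -0.   -0.05] j6now 1.17
yaw 340 shift [  17.6   -1.6 -488. ] turn [ 9.0e-02  1.8e+02 -4.0e-02] j6now 1.17
```

View pics/c2.png

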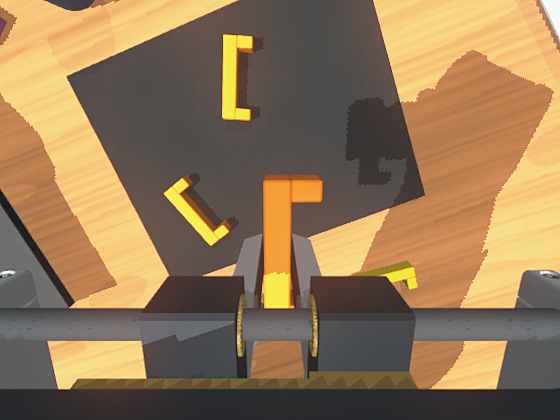

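```bash
python3 -m jog '[17.6,-1.6,-488,0,0,0,17.6,-1.6,-488,0,0,0,17.6,-1.6,-488,0,0,0,17.6,-1.6,-488,0,0,0,17.6,-1.6,-488,0,0,0,17.6,-1.6,-488,0,0,0,17.6,-1.6,-488,0,0,0,17.6,-1.6,-488,0,0,0,17.6,-1.6,-488,0,0,0,17.6,-1.6,-488,0,0,0]'
python3 -m jog '[0,0,0,0,0,0]'
python3 - <<'E'
from h import *
st(); W=manip.camera("wrist"); save(W,"c3"); go([599,98,235],160)
E
```

```text
clock: 6.05
eef_pos: [576.5, 32.0, 232.5]
eef_rot: [-1.57, -0.003, 2.793]
wrist_force: [0.5, -0.2, 0.5]
finger_gap: 16.0
clock: 6.13
eef_pos: [577.2, 35.8, 232.1]
eef_rot: [-1.571, -0.004, 2.798]
wrist_force: [-1.0, -0.3, -1.5]
finger_gap: 15.5
t 6.13 pos [577.2  35.8 232.1] rot deg [-89.99  -0.21 160.29] F [-1.  -0.3 -1.5] gap 15.5 j [-0.    0.36  1.43  0.    1.36  1.91]
yaw 160 shift [  1.   -3.  -68.7] turn [-0.06  0.25  0.22] j6now 1.91
yaw 340 shift [  1.   -3.  -68.7] turn [ 3.5000e-01 -1.7975e+02  1.0000e-01] j6now 1.91
```

View pics/c3.png

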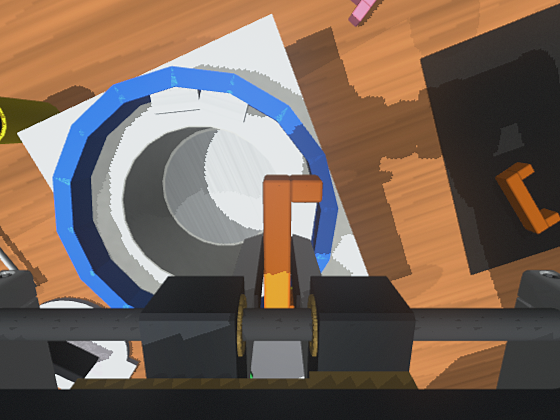

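```bash
python3 -m jog '[1,0,-35,0,0,0,1,0,-69,0,0,0,1,0,-69,0,0,0,1,10,-69,0,0,0,1,45,-69,0,0,0,1,80,-69,0,0,0,1,110,-69,0,0,0,1,130,-69,0,0,0,1,142,-69,0,0,0,1,142,-69,0,0,0]'
python3 -m jog '[0,0,0,0,0,0,0,0,0,0,0,0,0,0,0,0,0,0,0,0,0,0,0,0,0,0,0,0,0,0]' 45
python3 -m jog '[0,-40,0,0,0,0,0,-80,0,0,0,0,0,-120,0,0,0,0,0,-145,0,0,0,0,0,-145,0,0,0,0]'
python3 - <<'E'
from h import *
st(); W=manip.camera("wrist"); save(W,"c4"); go([452,-260,215],198)
S=manip.camera("scene"); save(S,"c4s",(70,140,440,390),2)
E
```

```text
clock: 7.02
eef_pos: [597.9, 93.5, 89.3]
eef_rot: [-1.568, -0.005, 2.791]
wrist_force: [-1.0, 0.3, -0.1]
finger_gap: 15.8
clock: 7.43
eef_pos: [599.9, 95.1, 93.7]
eef_rot: [-1.571, 0.001, 2.793]
wrist_force: [-0.6, -0.1, 0.4]
finger_gap: 44.1
clock: 7.85
eef_pos: [601.1, 95.3, 244.6]
eef_rot: [-1.575, 0.009, 2.793]
wrist_force: [0.2, 0.7, 0.3]
finger_gap: 45.0
t 7.85 pos [601.1  95.3 244.6] rot deg [-90.24   0.51 160.01] F [0.2 0.7 0.3] gap 45.0 j [ 0.1   0.41  1.33 -0.    1.39  2.02]
yaw 198 shift [ 18.1  25.1 384.6] turn [  0.04 -37.99  -0.33] j6now 2.02
yaw 378 shift [ 18.1  25.1 384.6] turn [4.3000e-01 1.4201e+02 5.0000e-02] j6now 2.02
```

View pics/c4s.png

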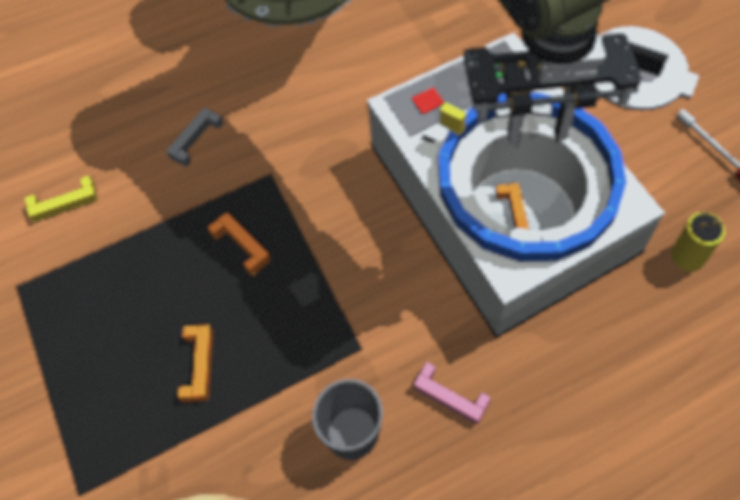

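```bash
python3 -m jog '[18,25,382,0,-38,0,18,25,382,0,-38,0,18,25,382,0,-38,0,18,25,382,0,-38,0,18,25,382,0,-38,0,18,25,382,0,-38,0,18,25,382,0,-38,0,18,25,382,0,-38,0,18,25,382,0,-38,0,18,25,382,0,-38,0]' 60
python3 -m jog '[0,0,0,0,0,0,0,0,0,0,0,0]'
python3 clipw.py d1; python3 -c "
from h import *
go([452,-254,205],198.6)"
```

```text
clock: 8.78
eef_pos: [449.5, -260.6, 210.9]
eef_rot: [-1.573, -0.002, -2.83]
wrist_force: [-0.0, -0.8, 0.3]
finger_gap: 59.9
clock: 8.95
eef_pos: [451.2, -258.1, 211.3]
eef_rot: [-1.573, -0.001, -2.83]
wrist_force: [-0.4, 0.2, 0.7]
finger_gap: 60.0
t 8.95 pos [ 451.2 -258.1  211.3] rot deg [-9.0120e+01 -8.0000e-02 -1.6212e+02] F [-0.4  0.2  0.7] gap 60.0 j [-0.59  0.25  1.63  0.    1.27  0.67]
[]
mask [45. 91.] 0.74 18586 rect [462.7  15.7] [244.1 107.8] 4.7 mean [477.5  19.6] rgb [110. 111. 109.]
yaw 198.6 shift [-0.6  7.3 -2.7] turn [ 0.05 -0.53  0.03] j6now 0.67
yaw 378.6 shift [-0.6  7.3 -2.7] turn [-4.0000e-02  1.7947e+02  7.0000e-02] j6now 0.67
```

View pics/d1.png

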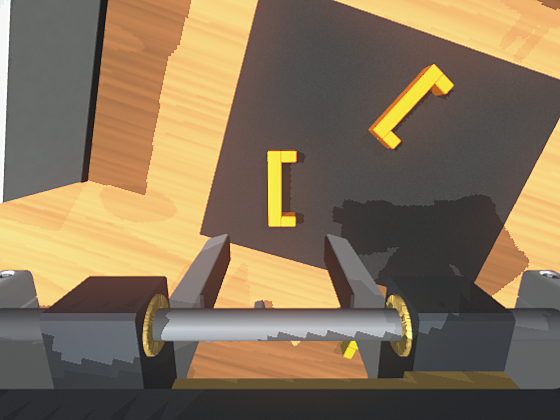

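```bash
python3 - <<'E'
from h import *
W=manip.camera("wrist"); print(onz(W,(274.5,188.5),25), proj(W,[452,-254,25]))
s=st(); go([*onz(W,(274.5,188.5),25)[:2],28.5],198.3)
E
```

```text
[ 457.23003358 -251.08451934   25.        ] [275.49008242 193.45042956]
t 9.15 pos [ 452.4 -256.7  212.5] rot deg [-9.0030e+01 -2.0000e-02 -1.6191e+02] F [-1.  -0.4  0.1] gap 60.0 j [-0.59  0.25  1.62  0.    1.27  0.67]
yaw 198.3 shift [ -6.4 184.   -3.8] turn [ 0.03 -0.21  0.02] j6now 0.67
yaw 378.3 shift [ -6.4 184.   -3.8] turn [-3.0000e-02  1.7979e+02  4.0000e-02] j6now 0.67
```

```bash
python3 -m jog '[-5,40,-3,0,0,0,-5,80,-3,0,0,0,-5,115,-3,0,0,0,-5,140,-3,0,0,0,-5,160,-3,0,0,0,-5,175,-3,0,0,0,-5,184,-3,0,0,0,-5,184,-3,0,0,0,-5,184,-3,0,0,0]' 60
python3 -m jog '[0,0,0,0,0,0,0,0,0,0,0,0,0,0,0,0,0,0,0,0,0,0,0,0,0,0,0,0,0,0,0,0,0,0,0,0,0,0,0,0,0,0,0,0,0,0,0,0,0,0,0,0,0,0]' 0 20
python3 -m jog '[0,-40,0,0,0,0,0,-80,0,0,0,0,0,-120,0,0,0,0,0,-160,0,0,0,0,0,-200,0,0,0,0,0,-205,0,0,0,0,0,-205,0,0,0,0]'
python3 - <<'E'
from h import *
st(); W=manip.camera("wrist"); save(W,"d2"); go([603,98,235],180)
E
```

```text
clock: 9.9
eef_pos: [456.2, -253.0, 29.1]
eef_rot: [-1.571, 0.0, -2.827]
wrist_force: [0.4, -0.2, 0.9]
finger_gap: 59.9
clock: 10.65
eef_pos: [455.8, -253.4, 28.9]
eef_rot: [-1.571, 0.0, -2.827]
wrist_force: [-1.0, -0.1, 1.4]
finger_gap: 15.9
clock: 11.23
eef_pos: [456.5, -253.8, 236.1]
eef_rot: [-1.567, 0.003, -2.827]
wrist_force: [-1.0, -0.2, -0.5]
finger_gap: 16.0
t 11.23 pos [ 456.5 -253.8  236.1] rot deg [ -89.79    0.17 -162.  ] F [-1.  -0.2 -0.5] gap 16.0 j [-0.58  0.23  1.59 -0.    1.32  0.68]
yaw 180 shift [-248.6   -1.3 -288.7] turn [-0.03 18.   -0.03] j6now 0.68
yaw 360 shift [-248.6   -1.3 -288.7] turn [-5.00e-02 -1.62e+02  5.00e-02] j6now 0.68
```

View pics/d2.png

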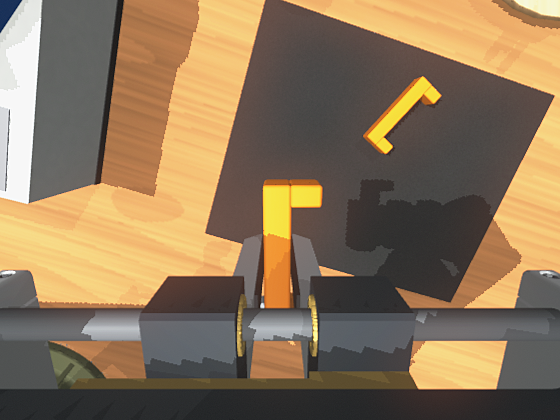

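Clip held at mid (spine at column 277). Carrying it to the mouth.

```bash
python3 -m jog '[-248,0,-289,0,18,0,-248,0,-289,0,18,0,-248,0,-289,0,18,0,-248,0,-289,0,18,0,-248,0,-289,0,18,0,-248,0,-289,0,18,0,-248,0,-289,0,18,0,-248,0,-289,0,18,0,-248,0,-289,0,18,0,-248,0,-289,0,18,0]'
python3 -m jog '[0,0,0,0,0,0,0,0,0,0,0,0]'
python3 - <<'E'
from h import *
st(); go([601,98,235],180)
W=manip.camera("wrist"); save(W,"d3")
E
```

```text
clock: 12.12
eef_pos: [602.6, 102.6, 230.6]
eef_rot: [-1.571, -0.004, -3.138]
wrist_force: [-0.8, 0.9, -0.1]
finger_gap: 16.0
clock: 12.28
eef_pos: [601.8, 98.4, 231.3]
eef_rot: [-1.57, -0.004, -3.14]
wrist_force: [0.1, 0.1, -0.6]
finger_gap: 15.8
t 12.28 pos [601.8  98.4 231.3] rot deg [ -89.97   -0.21 -179.93] F [ 0.1  0.1 -0.6] gap 15.8 j [ 0.1   0.43  1.33 -0.    1.38  1.67]
yaw 180 shift [ 0.9 -3.7  0.4] turn [-0.03  0.07  0.21] j6now 1.67
yaw 360 shift [ 0.9 -3.7  0.4] turn [ 3.3000e-01 -1.7993e+02  5.0000e-02] j6now 1.67
```

View pics/d3.png

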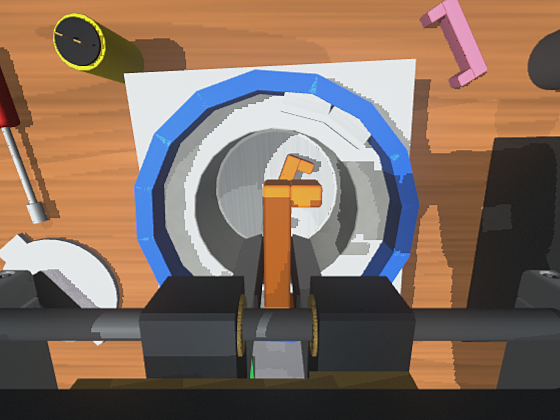

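```bash
python3 -m jog '[1,30,0,0,0,0,1,65,0,0,0,0,1,95,0,0,0,0,1,120,0,0,0,0,1,132,0,0,0,0,1,132,0,0,0,0]'
python3 -m jog '[0,0,0,0,0,0,0,0,0,0,0,0,0,0,0,0,0,0,0,0,0,0,0,0,0,0,0,0,0,0]' 40
python3 -m jog '[0,-40,0,0,0,0,0,-80,0,0,0,0,0,-120,0,0,0,0,0,-145,0,0,0,0,0,-145,0,0,0,0,0,-145,0,0,0,0]'
python3 - <<'E'
from h import *
st(); W=manip.camera("wrist"); save(W,"d4"); 
from loc import clips
T=manip.camera("top");S=manip.camera("scene"); save(S,"d4s",(70,140,440,390),2)
for nm,p,box in (("T",T,(332,178,430,252)),("S",S,(120,250,200,370))):
    for c,a,q,r in clips(p,box):
        print(nm,"px",np.round(c,1),a,"centroid",np.round(q.mean(0),1),"rect c",np.round(r[0],1),"size",np.round(r[1],1),"ang",round(r[2],1))
go([589,-361,205],157.5)
E
```

```text
clock: 12.83
eef_pos: [600.0, 96.8, 99.1]
eef_rot: [-1.57, -0.005, 3.14]
wrist_force: [-0.3, -0.2, -0.1]
finger_gap: 15.9
clock: 13.25
eef_pos: [601.7, 98.2, 102.7]
eef_rot: [-1.571, 0.001, 3.142]
wrist_force: [-0.0, -0.8, 0.2]
finger_gap: 39.2
clock: 13.75
eef_pos: [601.7, 98.2, 248.3]
eef_rot: [-1.571, 0.003, -3.141]
wrist_force: [-0.8, 0.0, -0.4]
finger_gap: 39.3
t 13.75 pos [601.7  98.2 248.3] rot deg [-9.0020e+01  1.7000e-01 -1.7999e+02] F [-0.8  0.  -0.4] gap 39.3 j [0.1  0.42 1.31 0.   1.41 1.67]
T px [381.  193.8] 238 centroid [ 588.  -364.6] rect c [ 586.4 -367.7] size [40.1 99.3] ang 67.0
S px [130.1 254.2] 221 centroid [ 360.3 -399.6] rect c [ 365.4 -387. ] size [81.2 40.5] ang 74.4
S px [168.8 320.5] 383 centroid [ 586.1 -366.6] rect c [ 583.5 -369.7] size [36.8 94. ] ang 67.8
S px [181.2 360.1] 775 centroid [ 691.8 -372.2] rect c [ 673.7 -383.2] size [124.9  63. ] ang 62.5
yaw 157.5 shift [ 11.8  40.4 459.1] turn [-0.04 22.5   0.13] j6now 1.67
yaw 337.5 shift [ 11.8  40.4 459.1] turn [ 1.800e-01 -1.575e+02  6.000e-02] j6now 1.67
```

View pics/d4s.png

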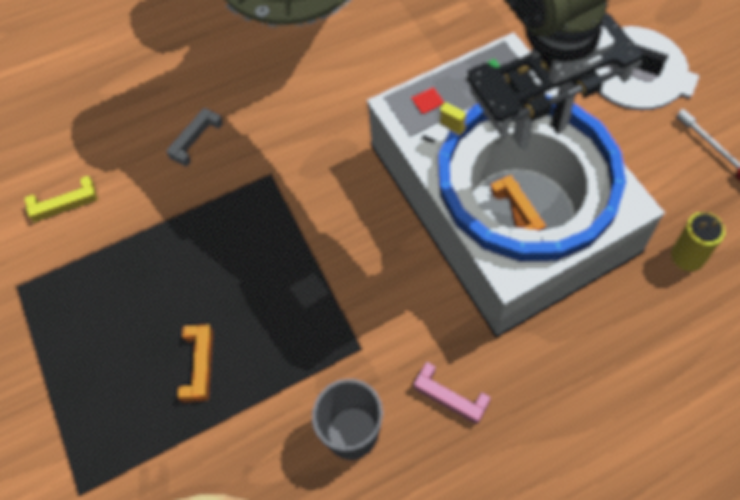

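```bash
python3 -m jog '[12,40,459,0,22.5,0,12,40,459,0,22.5,0,12,40,459,0,22.5,0,12,40,459,0,22.5,0,12,40,459,0,22.5,0,12,40,459,0,22.5,0,12,40,459,0,22.5,0,12,40,459,0,22.5,0,12,40,459,0,22.5,0,12,40,459,0,22.5,0]' 60
python3 - <<'E'
from h import *
st(); go([589,-361,205],157.5)
E
```

```text
clock: 14.73
eef_pos: [589.7, -318.7, 208.9]
eef_rot: [-1.571, -0.002, 2.749]
wrist_force: [1.0, 0.0, 0.1]
finger_gap: 60.2
t 14.73 pos [ 589.7 -318.7  208.9] rot deg [-9.002e+01 -1.300e-01  1.575e+02] F [1.  0.  0.1] gap 60.2 j [-0.55  0.59  1.15 -0.    1.4   1.41]
yaw 157.5 shift [-15.5   3.8  39.4] turn [ 0.02 -0.    0.13] j6now 1.41
yaw 337.5 shift [-15.5   3.8  39.4] turn [-2.1e-01  1.8e+02  3.0e-02] j6now 1.41
```

```bash
python3 -m jog '[-15.5,4,39,0,0,0,-15.5,4,39,0,0,0,-15.5,4,39,0,0,0,-15.5,4,39,0,0,0]' 60
python3 clipw.py e1
```

```text
clock: 15.07
eef_pos: [589.7, -358.3, 205.3]
eef_rot: [-1.571, -0.002, 2.749]
wrist_force: [-0.1, 0.0, 0.5]
finger_gap: 59.7
t 15.07 pos [ 589.7 -358.3  205.3] rot deg [-9.0040e+01 -1.2000e-01  1.5749e+02] F [-0.1  0.   0.5] gap 59.7 j [-0.6   0.64  1.08  0.    1.42  1.36]
[]
mask [ 16. 266.] 0.45 1204 rect [620.7 -15. ] [112.7  38.6] 3.7 mean [621.9 -22.3] rgb [70. 66. 64.]
```

View pics/e1.png

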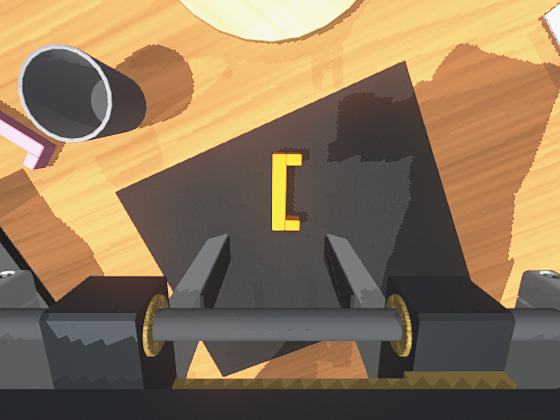

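```bash
python3 - <<'E'
from h import *
W=manip.camera("wrist"); P=onz(W,(279.5,192),25); print(P)
s=st(); go([*P[:2],28.5],157.5)
E
```

```text
[ 592.05899176 -360.71616837   25.        ]
t 15.27 pos [ 590.3 -357.6  206.9] rot deg [-9.0000e+01  1.0000e-02  1.5759e+02] F [ 0.5 -1.1 -0.1] gap 59.9 j [-0.6   0.64  1.08  0.    1.42  1.36]
yaw 157.5 shift [ -2.7 178.4   2.3] turn [-0.    0.09 -0.01] j6now 1.36
yaw 337.5 shift [ -2.7 178.4   2.3] turn [-2.0000e-02 -1.7991e+02  0.0000e+00] j6now 1.36
```

```bash
python3 -m jog '[-2.5,40,2,0,0,0,-2.5,80,2,0,0,0,-2.5,115,2,0,0,0,-2.5,140,2,0,0,0,-2.5,160,2,0,0,0,-2.5,172,2,0,0,0,-2.5,178.4,2,0,0,0,-2.5,178.4,2,0,0,0,-2.5,178.4,2,0,0,0]' 60
python3 -m jog '[0,0,0,0,0,0,0,0,0,0,0,0,0,0,0,0,0,0,0,0,0,0,0,0,0,0,0,0,0,0,0,0,0,0,0,0,0,0,0,0,0,0,0,0,0,0,0,0,0,0,0,0,0,0]' 0 20
python3 -m jog '[0,-40,0,0,0,0,0,-80,0,0,0,0,0,-120,0,0,0,0,0,-160,0,0,0,0,0,-200,0,0,0,0,0,-205,0,0,0,0,0,-205,0,0,0,0]'
python3 - <<'E'
from h import *
st(); W=manip.camera("wrist"); save(W,"e2"); go([601,98,240],183)
E
```

```text
clock: 16.02
eef_pos: [592.0, -361.7, 29.5]
eef_rot: [-1.57, 0.001, 2.749]
wrist_force: [0.2, -0.0, -0.5]
finger_gap: 60.1
clock: 16.77
eef_pos: [591.5, -361.6, 28.3]
eef_rot: [-1.571, -0.0, 2.749]
wrist_force: [-0.5, -0.5, 0.7]
finger_gap: 15.9
clock: 17.35
eef_pos: [592.1, -362.0, 236.6]
eef_rot: [-1.57, 0.005, 2.749]
wrist_force: [-0.6, -0.8, -1.4]
finger_gap: 15.9
t 17.35 pos [ 592.1 -362.   236.6] rot deg [-89.93   0.31 157.5 ] F [-0.6 -0.8 -1.4] gap 15.9 j [-0.6   0.63  1.03 -0.    1.48  1.36]
yaw 183 shift [ 167.2   -6.8 -428.3] turn [-2.00e-02 -2.55e+01 -5.00e-02] j6now 1.36
yaw 363 shift [ 167.2   -6.8 -428.3] turn [ 8.000e-02  1.545e+02 -3.000e-02] j6now 1.36
```

View pics/e2.png

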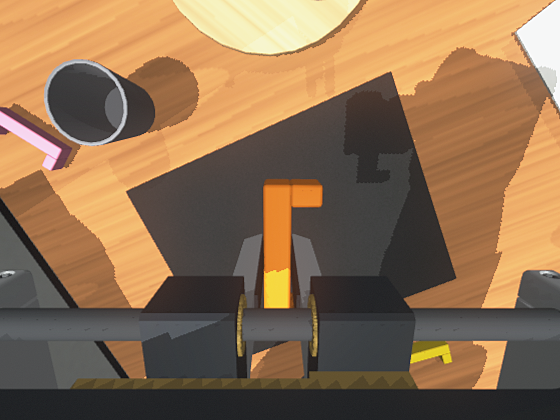

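```bash
python3 -m jog '[167,-6,-428,0,-25.5,0,167,-6,-428,0,-25.5,0,167,-6,-428,0,-25.5,0,167,-6,-428,0,-25.5,0,167,-6,-428,0,-25.5,0,167,-6,-428,0,-25.5,0,167,-6,-428,0,-25.5,0,167,-6,-428,0,-25.5,0,167,-6,-428,0,-25.5,0,167,-6,-428,0,-25.5,0]'
python3 - <<'E'
from h import *
st(); go([601,98,235],183)
E
```

```text
clock: 18.23
eef_pos: [599.1, 56.9, 236.3]
eef_rot: [-1.571, -0.004, -3.089]
wrist_force: [0.3, -0.3, -0.4]
finger_gap: 15.4
t 18.23 pos [599.1  56.9 236.3] rot deg [ -90.     -0.2  -177.01] F [ 0.3 -0.3 -0.4] gap 15.4 j [0.03 0.41 1.35 0.   1.38 1.55]
yaw 183 shift [ -4.    1.3 -40.9] turn [ 0.   -0.01  0.2 ] j6now 1.55
yaw 363 shift [ -4.    1.3 -40.9] turn [-3.2000e-01  1.7999e+02  1.0000e-02] j6now 1.55
```

```bash
python3 -m jog '[-4,0,-38,0,0,0,-4,0,-38,0,0,0,-4,30,-38,0,0,0,-4,65,-38,0,0,0,-4,95,-38,0,0,0,-4,120,-38,0,0,0,-4,136,-38,0,0,0,-4,136,-38,0,0,0,-4,136,-38,0,0,0]'
python3 -m jog '[0,0,0,0,0,0,0,0,0,0,0,0,0,0,0,0,0,0,0,0,0,0,0,0,0,0,0,0,0,0]' 40
python3 -m jog '[0,-40,0,0,0,0,0,-80,0,0,0,0,0,-120,0,0,0,0,0,-145,0,0,0,0,0,-145,0,0,0,0,0,-145,0,0,0,0]'
python3 - <<'E'
from h import *
st(); W=manip.camera("wrist"); save(W,"e4"); 
S=manip.camera("scene"); save(S,"e4s",(70,140,440,390),2)
go([447,403,220],0)
E
```

```text
clock: 18.98
eef_pos: [601.2, 92.8, 101.0]
eef_rot: [-1.571, -0.004, -3.089]
wrist_force: [-0.6, 0.1, 0.7]
finger_gap: 15.7
clock: 19.4
eef_pos: [602.3, 93.1, 103.3]
eef_rot: [-1.571, 0.001, -3.089]
wrist_force: [-0.1, 0.6, 1.1]
finger_gap: 39.8
clock: 19.9
eef_pos: [602.4, 93.1, 249.0]
eef_rot: [-1.571, 0.003, -3.089]
wrist_force: [0.7, 0.3, -1.9]
finger_gap: 39.9
t 19.90 pos [602.4  93.1 249. ] rot deg [-9.001e+01  1.600e-01 -1.770e+02] F [ 0.7  0.3 -1.9] gap 39.9 j [ 0.09  0.42  1.31 -0.    1.41  1.61]
yaw 0 shift [ 138.2   26.6 -317.6] turn [ 1.70e-01 -1.77e+02  1.00e-02] j6now 1.61
yaw 180 shift [ 138.2   26.6 -317.6] turn [-0.01  3.    0.11] j6now 1.61
```

View pics/e4s.png

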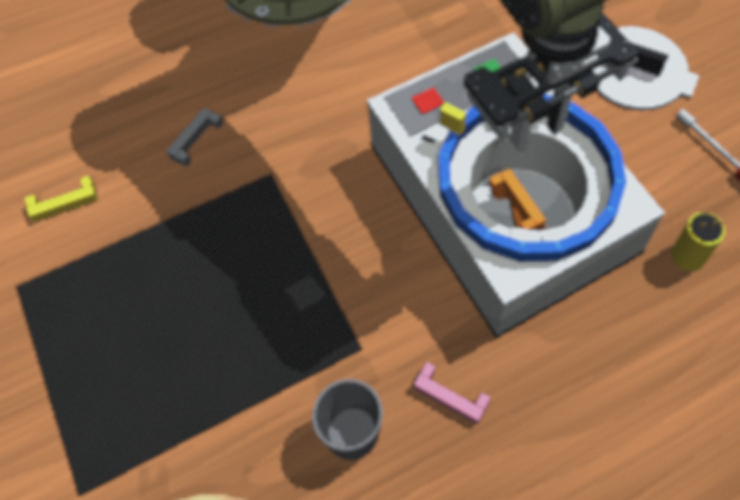

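View pics/e4.png

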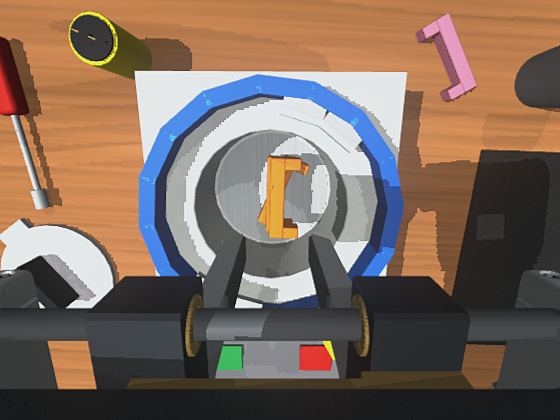

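```bash
cat > mouth.py <<'E'
from h import *
from scipy.optimize import least_squares
from loc import comps
def ring_edges(p,box=None):
    hsv=cv2.cvtColor(p["img"],cv2.COLOR_RGB2HSV); m=cv2.inRange(hsv,(100,120,80),(128,255,255))
    if box: k=np.zeros_like(m); k[box[1]:box[3],box[0]:box[2]]=255; m&=k
    n,l,s,c=cv2.connectedComponentsWithStats(m); i=1+np.argmax(s[1:,4]); return (l==i).astype(np.uint8)
W=manip.camera("wrist"); m=ring_edges(W)
ct=cv2.findContours(m,cv2.RETR_EXTERNAL,cv2.CHAIN_APPROX_NONE)[0]; ct=max(ct,key=len)[:,0,:]
hull=cv2.convexHull(ct)[:,0,:]
pts=np.array([q for q in ct if q[1]<265 and abs(cv2.pointPolygonTest(hull.reshape(-1,1,2).astype(np.float32),(float(q[0]),float(q[1])),True))<1.5])
w=np.array([onz(W,q,150)[:2] for q in pts])
f=lambda v:np.hypot(w[:,0]-v[0],w[:,1]-v[1])-v[2]
for r in (None,):
    s=least_squares(f,[600,98,116]); print("free r",s.x,np.abs(s.fun).mean(),len(w))
s=least_squares(lambda v:np.hypot(w[:,0]-v[0],w[:,1]-v[1])-115,[600,98]); print("r=115",s.x,np.abs(s.fun).mean())
for th in ("mouth","start_key","stop_key"):
    r=manip.tip_of(th,W); print(th,[(a["xy"],round(a["score"],2),onz(W,a["xy"],120 if th=="mouth" else 124.5).round(1)) for a in r[:2]])
E
python3 mouth.py; python3 -c "
from h import *
go([447,403,220],216)"
```

```text
free r [600.09888293 100.1193665  115.86611897] 0.5972317179341435 500
r=115 [601.07711667 100.17191477] 0.7290818153578851
mouth [([271.7, 205.5], 0.95, array([602.4,  98.9, 120. ]))]
start_key [([222.3, 358.0], 0.63, array([427.3, 144.9, 124.5]))]
stop_key [([312.8, 361.0], 0.72, array([428.7,  44.9, 124.5])), ([275.9, 191.0], 0.68, array([617.9,  95.7, 124.5]))]
yaw 216 shift [ 138.4   26.8 -317.6] turn [ 3.0e-02 -3.3e+01  1.1e-01] j6now 1.61
yaw 396 shift [ 138.4   26.8 -317.6] turn [-1.40e-01  1.47e+02  4.00e-02] j6now 1.61
```

```bash
python3 -m jog '[138,27,-317,0,-33,0,138,27,-317,0,-33,0,138,27,-317,0,-33,0,138,27,-317,0,-33,0,138,27,-317,0,-33,0,138,27,-317,0,-33,0,138,27,-317,0,-33,0,138,27,-317,0,-33,0,138,27,-317,0,-33,0,138,27,-317,0,-33,0]' 60
python3 -m jog '[0,0,0,0,0,0,0,0,0,0,0,0]'
python3 - <<'E'
from h import *
st(); W=manip.camera("wrist"); save(W,"f1")
r=manip.tip_of("lid_grip",W); print([(np.round(a["xy"],1).tolist(),round(a["score"],2),np.round(onz(W,a["xy"],28),1).tolist()) for a in r])
E
```

```text
clock: 21.03
eef_pos: [445.8, 404.8, 219.6]
eef_rot: [-1.571, -0.002, -2.509]
wrist_force: [0.2, -0.7, 0.2]
finger_gap: 60.0
clock: 21.2
eef_pos: [448.4, 401.4, 220.5]
eef_rot: [-1.571, -0.0, -2.514]
wrist_force: [-0.0, -0.3, 1.1]
finger_gap: 59.8
t 21.20 pos [448.4 401.4 220.5] rot deg [-8.9990e+01 -2.0000e-02 -1.4405e+02] F [-0.  -0.3  1.1] gap 59.8 j [ 0.67  0.42  1.37 -0.    1.35  1.61]
[([274.3, 186.2], 0.57, [453.1, 409.5, 28.0])]
```

View pics/f1.png

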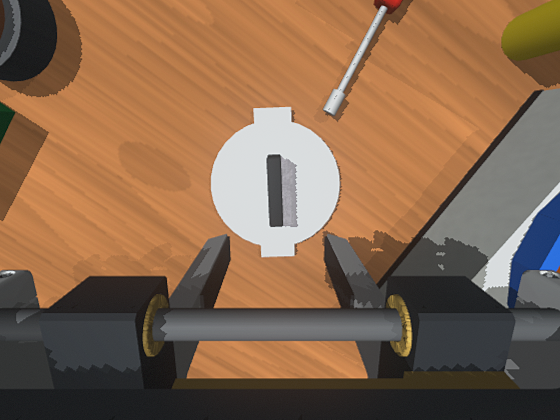

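```bash
python3 - <<'E'
from h import *
from scipy.optimize import least_squares
W=manip.camera("wrist")
hsv=cv2.cvtColor(W["img"],cv2.COLOR_RGB2HSV); m=cv2.inRange(hsv,(0,0,195),(180,40,255)); 
k=np.zeros_like(m);k[95:262,200:350]=255; m&=k
n,l,s,c=cv2.connectedComponentsWithStats(m); i=1+np.argmax(s[1:,4]); m=(l==i).astype(np.uint8)
ct=max(cv2.findContours(m,cv2.RETR_EXTERNAL,cv2.CHAIN_APPROX_NONE)[0],key=len)[:,0,:]
w=np.array([onz(W,q,8)[:2] for q in ct])
s=least_squares(lambda v:np.hypot(*(w-v[:2]).T)-80.5,[448,403],loss="soft_l1"); c=s.x; r=np.hypot(*(w-c).T); print(c,np.percentile(r,[5,25,50,75,95,100]))
e=w[r>86]-c; a=np.degrees(np.arctan2(e[:,1],e[:,0])); 
A=[x for x in a if -60<x-36<60]; B=[(x%360) for x in a if not -60<x-36<60]
print("ear ang",np.min(A),np.max(A),(np.min(A)+np.max(A))/2,"|",np.min(B),np.max(B),(np.min(B)+np.max(B))/2-180)
# bar top by dark
d=cv2.inRange(hsv,(0,0,0),(180,255,90)); k[:]=0;k[145:235,258:292]=255; d&=k
ct=max(cv2.findContours(d,cv2.RETR_EXTERNAL,cv2.CHAIN_APPROX_NONE)[0],key=cv2.contourArea)[:,0,:]
wb=np.array([onz(W,q,48)[:2] for q in ct],np.float32); print("bar",cv2.minAreaRect(wb))
st(); go([*c,33],216)
E
```

```text
[450.29091988 407.18391723] [78.83054661 79.2065923  79.572946   84.90845631 94.59880763 95.73242737]
ear ang 23.68591022635112 52.602838627118516 38.144374426734814 | 204.0872051655573 232.06719391019524 38.077199537876254
bar ((451.7046813964844, 407.6680603027344), (80.928466796875, 14.991973876953125), 38.1609001159668)
t 21.35 pos [448.6 401.3 220.8] rot deg [-9.000e+01  1.000e-02 -1.441e+02] F [-0.4  0.5  0.6] gap 59.7 j [ 0.67  0.42  1.37 -0.    1.35  1.61]
yaw 216 shift [ -4.8 187.8  -3.8] turn [-0.   -0.1  -0.01] j6now 1.61
yaw 396 shift [ -4.8 187.8  -3.8] turn [ 2.000e-02  1.799e+02 -1.000e-02] j6now 1.61
```

```bash
python3 -m jog '[-5.5,40,-3.5,0,-2.1,0,-5.5,80,-3.5,0,-2.1,0,-5.5,115,-3.5,0,-2.1,0,-5.5,145,-3.5,0,-2.1,0,-5.5,165,-3.5,0,-2.1,0,-5.5,178,-3.5,0,-2.1,0,-5.5,186,-3.5,0,-2.1,0,-5.5,186,-3.5,0,-2.1,0,-5.5,186,-3.5,0,-2.1,0]' 50
python3 -m jog '[0,0,0,0,0,0,0,0,0,0,0,0,0,0,0,0,0,0,0,0,0,0,0,0,0,0,0,0,0,0,0,0,0,0,0,0,0,0,0,0,0,0,0,0,0,0,0,0]' 0 40
python3 -c "
from h import *
st()"
```

```text
clock: 22.1
eef_pos: [450.7, 408.6, 35.7]
eef_rot: [-1.571, 0.001, -2.477]
wrist_force: [-0.4, -0.3, -0.0]
finger_gap: 50.1
clock: 22.77
eef_pos: [450.4, 408.4, 35.0]
eef_rot: [-1.57, 0.0, -2.477]
wrist_force: [1.9, -3.9, 5.5]
finger_gap: 15.9
t 22.77 pos [450.4 408.4  35. ] rot deg [-8.998e+01  2.000e-02 -1.419e+02] F [ 1.9 -3.9  5.5] gap 15.9 j [ 0.68  0.64  1.51 -0.    1.    1.58]
```

```bash
python3 -m jog '[0,-10,0,0,0,0,0,-30,0,0,0,0,0,-60,0,0,0,0,0,-90,0,0,0,0,0,-120,0,0,0,0,0,-150,0,0,0,0,0,-180,0,0,0,0,0,-205,0,0,0,0,0,-215,0,0,0,0,0,-215,0,0,0,0]'
python3 - <<'E'
from h import *
st(); W=manip.camera("wrist"); save(W,"f2"); go([600.3,99.5,252],-87.2)
E
```

```text
clock: 23.6
eef_pos: [450.3, 409.0, 251.9]
eef_rot: [-1.571, 0.003, -2.476]
wrist_force: [-0.4, -0.2, -3.9]
finger_gap: 15.6
t 23.60 pos [450.3 409.  251.9] rot deg [ -90.02    0.19 -141.89] F [-0.4 -0.2 -3.9] gap 15.6 j [0.68 0.41 1.31 0.   1.41 1.58]
yaw -87.2 shift [ 72.4  -2.6 336. ] turn [ 1.000e-02 -5.469e+01 -2.000e-02] j6now 1.58
yaw 92.8 shift [ 72.4  -2.6 336. ] turn [2.0000e-02 1.2531e+02 1.0000e-02] j6now 1.58
```

View pics/f2.png

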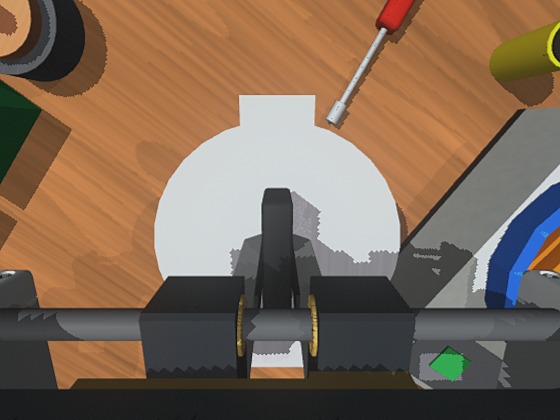

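```bash
cat > heldlid.py <<'E'
from h import *
from scipy.optimize import least_squares
W=manip.camera("wrist"); s=st(); zt=s["eef_pos"][2]-27
hsv=cv2.cvtColor(W["img"],cv2.COLOR_RGB2HSV); m=cv2.inRange(hsv,(0,0,185),(180,40,255)); k=np.zeros_like(m);k[90:262,140:410]=255; m&=k
n,l,ss,c=cv2.connectedComponentsWithStats(m); i=1+np.argmax(ss[1:,4]); m=(l==i).astype(np.uint8)
ct=max(cv2.findContours(m,cv2.RETR_EXTERNAL,cv2.CHAIN_APPROX_NONE)[0],key=len)[:,0,:]
ct=np.array([q for q in ct if q[1]<230 and (q[0]<235 or q[0]>320) and q[0]>145])
w=np.array([onz(W,q,zt) for q in ct]); R0=R(s["eef_rot"])
t=((w-s["eef_pos"])@R0)[:,[0,2]]   # tool x,z
f=least_squares(lambda v:np.hypot(*(t-v[:2]).T)-v[2],[0,0,80],loss="soft_l1"); print("disc centre in tool x,z; r",f.x,np.abs(f.fun).mean(),len(t))
f=least_squares(lambda v:np.hypot(*(t-v[:2]).T)-80,[0,0],loss="soft_l1"); print("r80",f.x,np.abs(f.fun).mean())
E
python3 heldlid.py
```

```text
t 23.70 pos [449.7 408.3 248.1] rot deg [-9.001e+01 -1.200e-01 -1.419e+02] F [ 0.4  0.1 -4. ] gap 15.6 j [0.68 0.42 1.32 0.   1.41 1.58]
disc centre in tool x,z; r [ 0.97414584 -1.02550696 80.16996352] 0.35251481416729646 241
r80 [ 0.73355366 -1.02498984] 0.35771723296110913
```

```bash
python3 -c "
from h import *
go([600.3,100.3,252],-87.2)"
python3 -m jog '[72,-3,336,0,-54.7,0,72,-3,336,0,-54.7,0,72,-3,336,0,-54.7,0,72,-3,336,0,-54.7,0,72,-3,336,0,-54.7,0,72,-3,336,0,-54.7,0,72,-3,336,0,-54.7,0,72,-3,336,0,-54.7,0,72,-3,336,0,-54.7,0,72,-3,336,0,-54.7,0]'
python3 -m jog '[0,0,0,0,0,0,0,0,0,0,0,0,0,0,0,0,0,0]'
python3 - <<'E'
from h import *
st(); W=manip.camera("wrist"); save(W,"f3"); go([600.3,100.3,160],-87.2)
E
```

```text
yaw -87.2 shift [ 71.5  -3.8 335.3] turn [  0.06 -54.7    0.1 ] j6now 1.58
yaw 92.8 shift [ 71.5  -3.8 335.3] turn [-1.200e-01  1.253e+02  7.000e-02] j6now 1.58
clock: 24.53
eef_pos: [601.8, 94.7, 249.7]
eef_rot: [-1.575, -0.001, -1.525]
wrist_force: [-0.1, -0.4, -3.6]
finger_gap: 15.8
clock: 24.78
eef_pos: [600.2, 100.7, 251.7]
eef_rot: [-1.572, 0.0, -1.521]
wrist_force: [-0.1, -0.2, -3.9]
finger_gap: 15.9
t 24.78 pos [600.2 100.7 251.7] rot deg [-9.009e+01  1.000e-02 -8.715e+01] F [-0.1 -0.2 -3.9] gap 15.9 j [0.11 0.42 1.31 0.   1.42 0.06]
yaw -87.2 shift [ 0.5 92.1  0.1] turn [ 0.06  0.07 -0.  ] j6now 0.06
yaw 92.8 shift [ 0.5 92.1  0.1] turn [-1.0000e-02 -1.7993e+02 -9.0000e-02] j6now 0.06
```

View pics/f3.png

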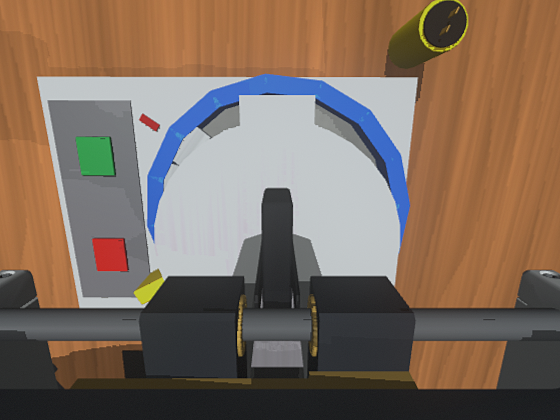

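```bash
python3 - <<'E'
from h import *
from loc import comps
W=manip.camera("wrist")
# top edge: per column first whitish row
hsv=cv2.cvtColor(W["img"],cv2.COLOR_RGB2HSV)
pts=[]
for c in list(range(60,230,4))+list(range(320,400,4)):
    col=hsv[60:110,c]; rows=np.where((col[:,1]<50)&(col[:,2]>120))[0]
    if len(rows): pts.append((c,60+rows[0]-.5))
w=np.array([onz(W,q,120)[:2] for q in pts]); vx,vy,x0,y0=cv2.fitLine(w.astype(np.float32),cv2.DIST_HUBER,0,.01,.01).ravel()
print("edge dir deg",np.degrees(np.arctan2(vy,vx)),"pt",x0,y0,"dist from (600.3,99.5):",abs((600.3-x0)*vy-(99.5-y0)*vx),len(pts))
for n,lo,hi in (("green",(45,100,60),(80,255,255)),("red",(0,150,120),(6,255,255))):
    for m,c,a in comps(W,lo,hi,(40,100,170,300),300): print(n,c,a,onz(W,c,124.5))
E
```

```text
edge dir deg 2.9031632 pt 512.92883 216.19772 dist from (600.3,99.5): 120.97312 63
green [ 95.07551487 155.5942029 ] 1311 [427.56653819 142.40817091 124.5       ]
red [109.41310824 253.99106256] 1007 [432.14281384  43.44980094 124.5       ]
```

```bash
python3 -m jog '[0.3,20,0,0,0,0,0.3,45,0,0,0,0,0.3,65,0,0,0,0,0.3,80,0,0,0,0,0.3,88,0,0,0,0,0.3,92,0,0,0,0,0.3,92,0,0,0,0]'
python3 -m jog '[0,2,0,0,0,0,0,3,0,0,0,0,0,4,0,0,0,0,0,5,0,0,0,0,0,5,0,0,0,0]'
python3 -c "
from h import *
st()"
```

```text
clock: 25.47
eef_pos: [600.6, 99.8, 160.4]
eef_rot: [-1.571, 0.0, -1.521]
wrist_force: [-0.5, 0.3, -3.0]
finger_gap: 15.7
clock: 25.88
eef_pos: [600.8, 99.4, 155.8]
eef_rot: [-1.571, -0.0, -1.522]
wrist_force: [0.2, 0.2, -3.7]
finger_gap: 16.0
t 25.88 pos [600.8  99.4 155.8] rot deg [-89.99  -0.   -87.2 ] F [ 0.2  0.2 -3.7] gap 16.0 j [ 0.1   0.49  1.42 -0.    1.22  0.05]
```

```bash
python3 -m jog '[0,0.5,0,0,0,0,0,1,0,0,0,0,0,1.3,0,0,0,0,0,1.3,0,0,0,0]'
python3 -m jog '[0,0,0,0,0,0,0,0,0,0,0,0,0,0,0,0,0,0,0,0,0,0,0,0,0,0,0,0,0,0]' 45
python3 -c "
from h import *
st()"
```

```text
clock: 26.22
eef_pos: [600.8, 99.4, 155.0]
eef_rot: [-1.57, -0.0, -1.522]
wrist_force: [-4.0, -1.7, 4.3]
finger_gap: 15.7
clock: 26.63
eef_pos: [600.8, 99.4, 154.3]
eef_rot: [-1.571, 0.0, -1.522]
wrist_force: [-0.1, 0.5, -0.6]
finger_gap: 43.5
t 26.63 pos [600.8  99.4 154.3] rot deg [-90.    0.  -87.2] F [-0.1  0.5 -0.6] gap 43.5 j [0.1  0.49 1.43 0.   1.22 0.05]
```

```bash
python3 -m jog '[0,-30,0,0,0,0,0,-70,0,0,0,0,0,-100,0,0,0,0,0,-110,0,0,0,0,0,-110,0,0,0,0]'
python3 - <<'E'
from h import *
st(); W=manip.camera("wrist"); save(W,"g1"); go([507.5,29.8,235],36.9)
S=manip.camera("scene"); save(S,"g1s",(230,130,440,310),3.5)
r=manip.tip_of("collar_grip",W); print([(np.round(a["xy"],1).tolist(),round(a["score"],2),np.round(onz(W,a["xy"],173),1).tolist()) for a in r])
E
```

```text
clock: 27.05
eef_pos: [601.5, 99.5, 267.2]
eef_rot: [-1.566, 0.0, -1.522]
wrist_force: [-0.1, -0.2, -0.9]
finger_gap: 45.2
t 27.05 pos [601.5  99.5 267.2] rot deg [-8.972e+01  2.000e-02 -8.720e+01] F [-0.1 -0.2 -0.9] gap 45.2 j [0.1  0.41 1.28 0.   1.44 0.05]
yaw 36.9 shift [ 64.9  29.4 -96.7] turn [-5.000e-02 -1.241e+02  7.000e-02] j6now 0.05
yaw 216.9 shift [ 64.9  29.4 -96.7] turn [-6.00e-02  5.59e+01 -4.00e-02] j6now 0.05
[([161.0, 275.8], 0.74, [498.7, 38.8, 173.0])]
```

View pics/g1.png

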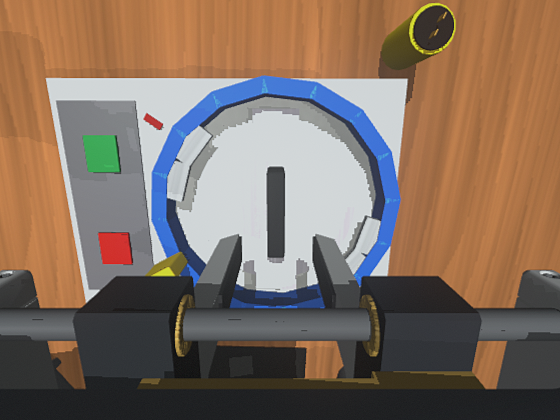

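View pics/g1s.png

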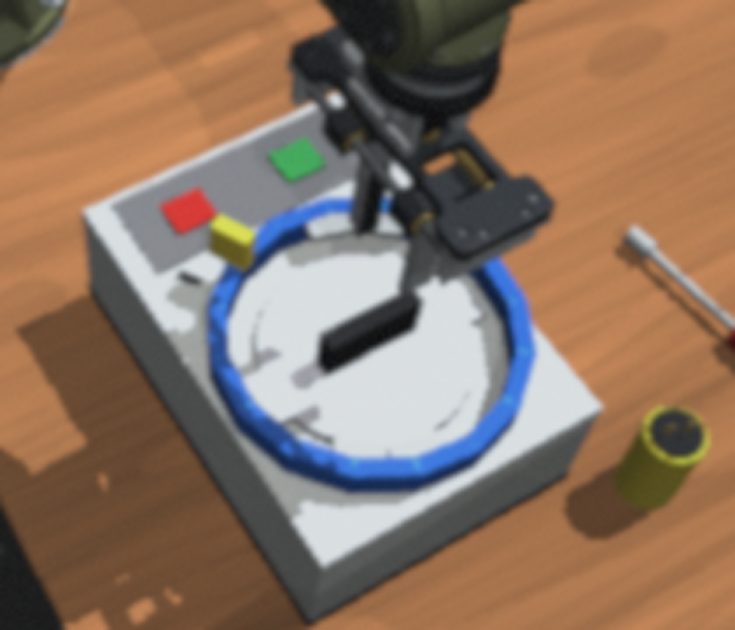

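```bash
python3 -m jog '[65,27,-97,0,-65,0,65,27,-97,0,-65,0,65,27,-97,0,-65,0,65,27,-97,0,-65,0,65,27,-97,0,-65,0,65,27,-97,0,-65,0,65,27,-97,0,-65,0,65,27,-97,0,-65,0,65,27,-97,0,-65,0,65,27,-97,0,-65,0]' 50
python3 -c "
from h import *
st();go([507.5,29.8,240],33)
T=manip.camera('top');print(onz(T,(265.5,211.5),180));W=manip.camera('wrist'); save(W,'g2')
S=manip.camera('scene');print(onz(S,(295.9,196),173))"
```

```text
clock: 28.03
eef_pos: [506.5, 29.7, 235.6]
eef_rot: [-1.572, 0.003, -0.381]
wrist_force: [0.0, 0.4, -0.4]
finger_gap: 50.3
t 28.03 pos [506.5  29.7 235.6] rot deg [-90.06   0.15 -21.85] F [ 0.   0.4 -0.4] gap 50.3 j [-0.01  0.2   1.63 -0.    1.32 -1.2 ]
yaw 33 shift [ 0.9 -4.4  0.5] turn [-2.000e-02 -5.485e+01 -1.700e-01] j6now -1.2
yaw 213 shift [ 0.9 -4.4  0.5] turn [ 2.0000e-01  1.2515e+02 -2.0000e-02] j6now -1.2
[494.220205    38.42984151 180.        ]
[493.69036074  41.41530474 173.        ]
```

View pics/g2.png

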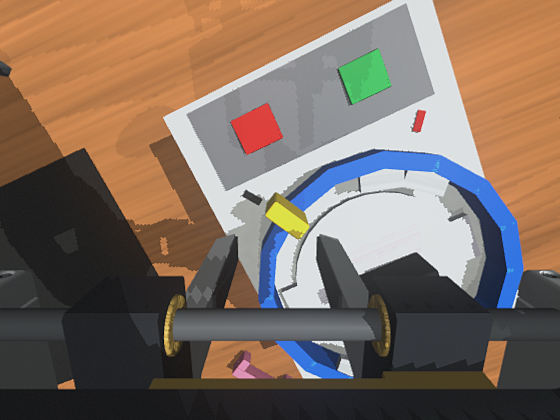

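```bash
cat > grip.py <<'E'
from h import *
from loc import comps
M=np.array([600.3,99.5]); Y=2.9
def box(th,mx=0,my=0,r0=100,r1=132):
    a=np.radians(180+Y+th); u=np.array([np.cos(a),np.sin(a)]); t=np.array([-u[1],u[0]])
    return [np.array([*(M+[mx,my]+u*r+t*s),z]) for r in (r0,r1) for s in (-7,7) for z in (150,187)]
def fit(p,bx,lo=(22,130,80),hi=(36,255,255)):
    cs=comps(p,lo,hi,bx,5)
    if not cs: return
    obs=np.zeros(p["img"].shape[:2],np.uint8)
    for m,c,a in cs: obs|=m.astype(np.uint8)
    best=[]
    for th in np.arange(-45,46,1.):
        for d in (-4,-2,0,2,4,6,8):
            pr=np.array([proj(p,q) for q in box(th,r0=100+d,r1=132+d)],np.float32)
            h=cv2.convexHull(pr).reshape(-1,2); m=np.zeros_like(obs); cv2.fillConvexPoly(m,np.round(h*16).astype(np.int32),1,shift=4)
            best.append(((m&obs).sum()/max(1,(m|obs).sum()),th,d))
    best.sort(reverse=True); print(int(obs.sum()),np.round(best[:4],2).tolist())
if __name__=="__main__":
    W=manip.camera("wrist"); T=manip.camera("top"); S=manip.camera("scene")
    fit(W,(240,180,330,250)); fit(S,(280,180,310,215)); fit(T,(225,195,280,222))
    cs=comps(W,(22,130,80),(36,255,255),(240,180,330,250),20); 
    for m,c,a in cs: print(c,a,onz(W,c,173),onz(W,c,187))
E
python3 grip.py
```

```text
1050 [[0.79, 27.0, 0.0], [0.77, 27.0, -2.0], [0.77, 28.0, 0.0], [0.77, 27.0, 2.0]]
107 [[0.57, 29.0, 2.0], [0.57, 26.0, 6.0], [0.56, 30.0, 4.0], [0.56, 26.0, 0.0]]
[287.27619048 216.04761905] 1050 [500.91355922  41.56429192 173.        ] [496.98392289  42.63061596 187.        ]
```

```bash
python3 -c "
from h import *
st();go([500.2,40.8,235],30.4)"
```

```text
t 28.33 pos [507.   29.7 237. ] rot deg [-9.001e+01  3.000e-02 -2.233e+01] F [-0.   1.1  0.3] gap 50.1 j [-0.01  0.2   1.63  0.    1.32 -1.19]
yaw 30.4 shift [-10.5   2.1   7.7] turn [-0.000e+00 -5.273e+01 -3.000e-02] j6now -1.19
yaw 210.4 shift [-10.5   2.1   7.7] turn [ 4.0000e-02  1.2727e+02 -0.0000e+00] j6now -1.19
```

```bash
python3 -m jog '[-10.5,0,7.7,0,-52.7,0,-10.5,0,7.7,0,-52.7,0,-10.5,0,7.7,0,-52.7,0,-10.5,0,7.7,0,-52.7,0,-10.5,0,7.7,0,-52.7,0,-10.5,0,7.7,0,-52.7,0,-10.5,0,7.7,0,-52.7,0,-10.5,0,7.7,0,-52.7,0,-10.5,0,7.7,0,-52.7,0,-10.5,0,7.7,0,-52.7,0]' 50
python3 -c "
from h import *
st();go([500.2,40.8,178],30.4)
W=manip.camera('wrist'); save(W,'g3',marks=[proj(W,[500.2,40.8,187])])"
```

```text
clock: 29.17
eef_pos: [500.2, 40.8, 237.3]
eef_rot: [-1.571, 0.0, 0.529]
wrist_force: [0.4, 0.4, -0.5]
finger_gap: 50.1
t 29.17 pos [500.2  40.8 237.3] rot deg [-90.     0.    30.32] F [ 0.4  0.4 -0.5] gap 50.1 j [ 0.01  0.18  1.64 -0.    1.32 -2.09]
yaw 30.4 shift [-0.  59.3  0. ] turn [-0.   -0.08 -0.  ] j6now -2.09
yaw 210.4 shift [-0.  59.3  0. ] turn [ 1.0000e-02  1.7992e+02 -0.0000e+00] j6now -2.09
```

View pics/g3.png

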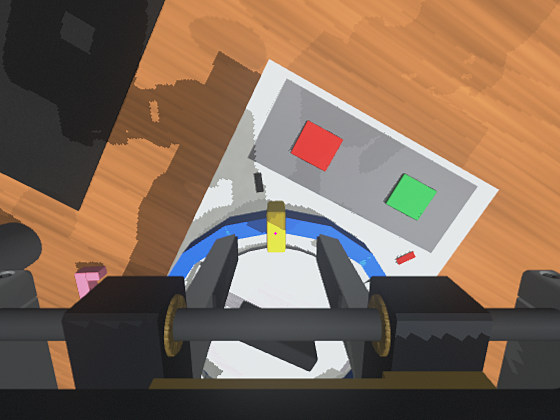

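```bash
python3 -m jog '[0,20,0,0,0,0,0,40,0,0,0,0,0,52,0,0,0,0,0,58,0,0,0,0,0,58,0,0,0,0,0,58,0,0,0,0]' 50
python3 -m jog '[0,0,0,0,0,0,0,0,0,0,0,0,0,0,0,0,0,0,0,0,0,0,0,0,0,0,0,0,0,0,0,0,0,0,0,0,0,0,0,0,0,0,0,0,0,0,0,0]' 0 15
python3 - <<'E'
from h import *
s=st(); go([500.2,40.8,178],30.4)
# arc rows: rotate about the mouth by -k deg
M=np.array([600.3,99.5]); R0=R(s["eef_rot"]); p0=s["eef_pos"][:2]; print("r",np.hypot(*(p0-M)))
for k in (5,10,15,20,25,30,33,35,40,45,50):
    a=np.radians(-k); Q=np.array([[np.cos(a),-np.sin(a)],[np.sin(a),np.cos(a)]]); d=Q@(p0-M)+M-p0
    print(k,np.round(R0.T@[*d,0],1))
E
```

```text
clock: 29.72
eef_pos: [500.4, 40.8, 179.9]
eef_rot: [-1.571, -0.0, 0.531]
wrist_force: [-0.3, 0.0, 0.7]
finger_gap: 50.0
clock: 30.38
eef_pos: [500.3, 40.8, 179.5]
eef_rot: [-1.571, -0.0, 0.532]
wrist_force: [-0.2, -0.3, 2.1]
finger_gap: 14.0
t 30.38 pos [500.3  40.8 179.5] rot deg [-9.000e+01 -1.000e-02  3.049e+01] F [-0.2 -0.3  2.1] gap 14.0 j [ 0.01  0.24  1.71 -0.    1.19 -2.09]
yaw 30.4 shift [-0.1  1.5  0.1] turn [0.   0.09 0.01] j6now -2.09
yaw 210.4 shift [-0.1  1.5  0.1] turn [ 1.0000e-02 -1.7991e+02 -1.0000e-02] j6now -2.09
r 115.9788443574157
5 [ 0.5 -0.  10.1]
10 [ 1.8 -0.  20.1]
15 [ 4. -0. 30.]
20 [ 7.  -0.  39.7]
25 [10.9 -0.  49. ]
30 [15.6 -0.  58. ]
33 [18.8 -0.  63.1]
35 [21.1 -0.  66.5]
40 [27.2 -0.  74.5]
45 [34.1 -0.  82. ]
50 [41.5 -0.  88.8]
```

```bash
python3 -m jog '[0.1,0,4,0,2,0,0.5,0,10.1,0,5,0,1.8,0,20.1,0,10,0,4,0,30,0,15,0,7,0,39.7,0,20,0,10.9,0,49,0,25,0,15.6,0,58,0,30,0,15.6,0,58,0,30,0,15.6,0,58,0,30,0]'
python3 - <<'E'
from h import *
s=st()
M=np.array([600.3,99.5]); R0=R(s["eef_rot"]); p0=s["eef_pos"][:2]; print("r",np.hypot(*(p0-M)), "ang",np.degrees(np.arctan2(*(p0-M)[::-1]))%360-182.9)
for k in (5,10,15,20,25,28,30,31,32,33,34,35):
    a=np.radians(-k); Q=np.array([[np.cos(a),-np.sin(a)],[np.sin(a),np.cos(a)]]); d=Q@(p0-M)+M-p0
    print(k,np.round(R0.T@[*d,0],1))
E
```

```text
clock: 31.13
eef_pos: [484.4, 98.8, 179.5]
eef_rot: [-1.571, -0.0, 0.012]
wrist_force: [1.9, -0.9, 1.4]
finger_gap: 13.9
t 31.13 pos [484.4  98.8 179.5] rot deg [-9.0e+01 -3.0e-02  6.7e-01] F [ 1.9 -0.9  1.4] gap 13.9 j [ 0.13  0.22  1.73 -0.    1.18 -1.46]
r 115.90289669686734 ang -2.5461271796326344
5 [ 0.5  0.  10.1]
10 [ 1.9  0.  20.1]
15 [ 4.1  0.  30. ]
20 [ 7.2  0.  39.6]
25 [11.1  0.  48.9]
28 [13.9  0.  54.3]
30 [15.8  0.  57.9]
31 [16.9  0.  59.6]
32 [18.   0.  61.3]
33 [19.  0. 63.]
34 [20.2  0.  64.7]
35 [21.3  0.  66.4]
```

```bash
python3 -m jog '[0.1,0,4,0,2,0,0.5,0,10.1,0,5,0,1.9,0,20.1,0,10,0,4.1,0,30,0,15,0,7.2,0,39.6,0,20,0,11.1,0,48.9,0,25,0,13.9,0,54.3,0,28,0,13.9,0,54.3,0,28,0]'
python3 - <<'E'
from h import *
s=st()
M=np.array([600.3,99.5]); R0=R(s["eef_rot"]); p0=s["eef_pos"][:2]; print("r",np.hypot(*(p0-M)), "ang",np.degrees(np.arctan2(*(p0-M)[::-1]))%360-182.9)
for k in (1,2,3,4,5,6,7,8):
    a=np.radians(-k); Q=np.array([[np.cos(a),-np.sin(a)],[np.sin(a),np.cos(a)]]); d=Q@(p0-M)+M-p0
    print(k,np.round(R0.T@[*d,0],1))
E
```

```text
clock: 31.8
eef_pos: [497.9, 153.4, 179.5]
eef_rot: [-1.571, 0.0, -0.48]
wrist_force: [-1.7, 1.2, 5.4]
finger_gap: 13.8
t 31.80 pos [497.9 153.4 179.5] rot deg [-9.000e+01  2.000e-02 -2.748e+01] F [-1.7  1.2  5.4] gap 13.8 j [ 0.23  0.28  1.66  0.    1.2  -0.86]
r 115.73896463371003 ang -30.65294711047693
1 [0. 0. 2.]
2 [0.1 0.  4. ]
3 [0.2 0.  6.1]
4 [0.3 0.  8.1]
5 [ 0.5  0.  10.1]
6 [ 0.7  0.  12.1]
7 [ 0.9  0.  14.1]
8 [ 1.2  0.  16.1]
```

```bash
python3 -m jog '[0,0,2,0,1,0,0.1,0,4,0,2,0,0.2,0,6.1,0,3,0,0.2,0,6.1,0,3,0,0.2,0,6.1,0,3,0]'
cat > ang.py <<'E'
from h import *
s=st()
M=np.array([600.3,99.5]); p0=s["eef_pos"][:2]; print("r",np.hypot(*(p0-M)), "ang",np.degrees(np.arctan2(*(p0-M)[::-1]))%360-182.9,"Ftool",np.round(R(s["eef_rot"]).T@s["wrist_force"],1))
E
python3 ang.py
```

```text
clock: 32.22
eef_pos: [500.7, 158.4, 179.5]
eef_rot: [-1.57, 0.0, -0.531]
wrist_force: [-3.2, 1.3, 5.2]
finger_gap: 14.4
t 32.22 pos [500.7 158.4 179.5] rot deg [-8.998e+01  1.000e-02 -3.043e+01] F [-3.2  1.3  5.2] gap 14.4 j [ 0.24  0.29  1.65  0.    1.2  -0.8 ]
r 115.72482107536862 ang -33.48607741916098 Ftool [-3.4 -5.2 -0.5]
```

```bash
python3 -m jog '[0,0,1,0,0.5,0,0,0,2,0,1,0,0,0,2,0,1,0]'
python3 ang.py
python3 -m jog '[0,0,1,0,0.5,0,0,0,2,0,1,0,0,0,2,0,1,0]'
python3 ang.py
```

```text
clock: 32.47
eef_pos: [501.6, 160.0, 179.5]
eef_rot: [-1.571, 0.0, -0.549]
wrist_force: [-3.5, -0.3, 6.6]
finger_gap: 13.5
t 32.47 pos [501.6 160.  179.5] rot deg [-9.001e+01  1.000e-02 -3.147e+01] F [-3.5 -0.3  6.6] gap 13.5 j [ 0.24  0.29  1.65 -0.    1.2  -0.78]
r 115.72851401595673 ang -34.405651062236416 Ftool [-2.8 -6.6 -2.1]
clock: 32.72
eef_pos: [501.8, 160.1, 179.4]
eef_rot: [-1.575, 0.001, -0.567]
wrist_force: [-13.1, -14.3, 11.5]
finger_gap: 14.1
t 32.72 pos [501.8 160.1 179.4] rot deg [-9.027e+01  4.000e-02 -3.248e+01] F [-13.1 -14.3  11.5] gap 14.1 j [ 0.24  0.3   1.64 -0.    1.21 -0.76]
r 115.61728311000658 ang -34.501192928652046 Ftool [ -3.4 -11.4 -19.2]
```

```bash
python3 -m jog '[0,0,0,0,0,0,0,0,0,0,0,0,0,0,0,0,0,0,0,0,0,0,0,0,0,0,0,0,0,0]' 45
python3 -m jog '[0,-20,0,0,0,0,0,-50,0,0,0,0,0,-80,0,0,0,0,0,-100,0,0,0,0,0,-100,0,0,0,0]'
python3 - <<'E'
from h import *
st(); W=manip.camera("wrist"); save(W,"h1")
S=manip.camera("scene"); save(S,"h1s",(230,130,440,310),3.5)
go([427,141.5,240],0)
E
```

```text
clock: 33.13
eef_pos: [502.8, 161.9, 179.2]
eef_rot: [-1.571, 0.0, -0.567]
wrist_force: [-0.1, -0.0, 0.2]
finger_gap: 43.2
clock: 33.55
eef_pos: [503.8, 162.2, 283.7]
eef_rot: [-1.566, -0.005, -0.567]
wrist_force: [-0.0, 0.3, 0.6]
finger_gap: 44.9
t 33.55 pos [503.8 162.2 283.7] rot deg [-89.72  -0.26 -32.48] F [-0.   0.3  0.6] gap 44.9 j [ 0.24  0.21  1.5   0.    1.42 -0.76]
yaw 0 shift [-53.   39.3 -58. ] turn [-2.000e-02 -3.249e+01  4.000e-02] j6now -0.76
yaw 180 shift [-53.   39.3 -58. ] turn [-5.0000e-02  1.4751e+02 -3.0000e-02] j6now -0.76
```

View pics/h1.png

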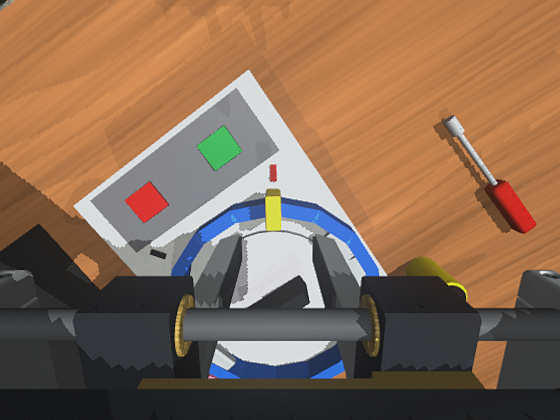

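View pics/h1s.png

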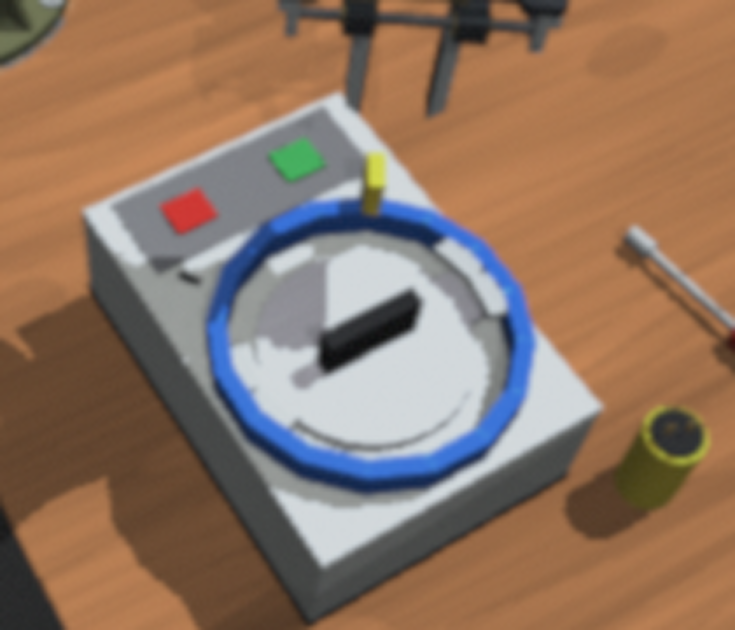

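```bash
python3 -m jog '[-53,30,-58,0,-35.4,0,-53,30,-58,0,-35.4,0,-53,30,-58,0,-35.4,0,-53,30,-58,0,-35.4,0,-53,30,-58,0,-35.4,0,-53,30,-58,0,-35.4,0,-53,30,-58,0,-35.4,0,-53,30,-58,0,-35.4,0]' 0 20
python3 - <<'E'
from h import *
st(); W=manip.camera("wrist"); save(W,"i1",marks=[proj(W,[427,141.5,124.5])]); go([427,141.5,150],2.9)
r=manip.tip_of("start_key",W); print([(np.round(a["xy"],1).tolist(),round(a["score"],2),np.round(onz(W,a["xy"],124.5),1).tolist()) for a in r])
from loc import comps
for m,c,a in comps(W,(45,100,60),(80,255,255),(150,120,420,300),300): print(c,a,onz(W,c,124.5))
E
```

```text
clock: 34.32
eef_pos: [426.7, 141.4, 248.7]
eef_rot: [-1.571, 0.001, 0.047]
wrist_force: [0.0, -0.2, 1.0]
finger_gap: 0.1
t 34.32 pos [426.7 141.4 248.7] rot deg [-9.001e+01  7.000e-02  2.670e+00] F [ 0.  -0.2  1. ] gap 0.1 j [ 0.24  0.06  1.76  0.    1.33 -1.38]
yaw 2.9 shift [ 0.3 98.9  0.1] turn [ 0.01 -0.19 -0.05] j6now -1.38
yaw 182.9 shift [ 0.3 98.9  0.1] turn [8.0000e-02 1.7981e+02 2.0000e-02] j6now -1.38
[([274.3, 208.7], 0.92, [427.4, 140.0, 124.5])]
[276.26302306 207.36720751] 1171 [426.02721971 141.86112305 124.5       ]
```

View pics/i1.png

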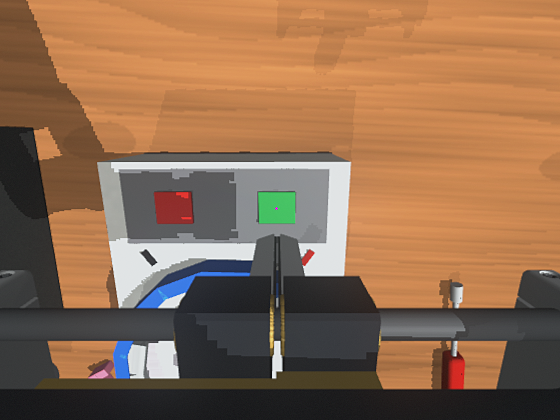

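```bash
python3 -m jog '[0,30,0,0,0,0,0,60,0,0,0,0,0,80,0,0,0,0,0,92,0,0,0,0,0,97,0,0,0,0,0,98,0,0,0,0,0,98,0,0,0,0]'
python3 -m jog '[0,0.5,0,0,0,0,0,1,0,0,0,0,0,1.5,0,0,0,0,0,2,0,0,0,0,0,2.5,0,0,0,0,0,3,0,0,0,0,0,3,0,0,0,0]'
```

```text
clock: 35.0
eef_pos: [427.1, 141.5, 151.8]
eef_rot: [-1.571, -0.0, 0.05]
wrist_force: [0.5, 0.2, -0.3]
finger_gap: 0.4
clock: 35.58
eef_pos: [426.8, 141.4, 148.4]
eef_rot: [-1.571, 0.0, 0.051]
wrist_force: [-0.2, -0.2, -0.3]
finger_gap: 0.1
```

Tips at about 126.4; key top at 124.5.

```bash
python3 -m jog '[0,0.4,0,0,0,0,0,0.8,0,0,0,0,0,1.2,0,0,0,0,0,1.6,0,0,0,0,0,2,0,0,0,0,0,2,0,0,0,0]'
python3 -m jog '[0,0.3,0,0,0,0,0,0.6,0,0,0,0,0,0.6,0,0,0,0]'
```

```text
clock: 36.08
eef_pos: [426.9, 141.4, 146.4]
eef_rot: [-1.571, 0.0, 0.051]
wrist_force: [-0.7, -0.3, 0.5]
finger_gap: 0.5
clock: 36.33
eef_pos: [426.9, 141.4, 145.8]
eef_rot: [-1.571, -0.0, 0.051]
wrist_force: [-0.3, 0.3, 2.6]
finger_gap: 0.4
```

```bash
python3 -m jog '[0,0.4,0,0,0,0,0,0.8,0,0,0,0,0,0.8,0,0,0,0]'
python3 -m jog '[0,0.2,0,0,0,0,0,0.4,0,0,0,0,0,0.4,0,0,0,0]'
```

```text
clock: 36.58
eef_pos: [426.9, 141.4, 145.3]
eef_rot: [-1.571, -0.0, 0.051]
wrist_force: [-2.9, -0.3, 5.9]
finger_gap: 0.6
clock: 36.83
eef_pos: [426.9, 141.5, 145.2]
eef_rot: [-1.571, -0.0, 0.051]
wrist_force: [-4.3, -0.3, 9.7]
finger_gap: 0.6
```

```bash
python3 -m jog '[0,0.3,0,0,0,0,0,0.6,0,0,0,0,0,0.6,0,0,0,0,0,0.6,0,0,0,0,0,0.6,0,0,0,0,0,0.6,0,0,0,0,0,0.6,0,0,0,0]'
python3 -c "
from h import *
st()"
```

```text
clock: 37.42
eef_pos: [427.0, 141.5, 145.1]
eef_rot: [-1.571, -0.001, 0.051]
wrist_force: [-7.0, -1.7, 18.4]
finger_gap: 0.3
t 37.42 pos [427.  141.5 145.1] rot deg [-9.0e+01 -4.0e-02  2.9e+00] F [-7.  -1.7 18.4] gap 0.3 j [ 0.24  0.17  1.89 -0.    1.08 -1.38]
```

```bash
python3 -m jog '[0,-20,0,0,0,0,0,-50,0,0,0,0,0,-80,0,0,0,0,0,-105,0,0,0,0,0,-105,0,0,0,0]'
python3 -m jog '[0,-20,-40,0,0,0,0,-20,-80,0,0,0,0,-20,-120,0,0,0,0,-20,-160,0,0,0,0,-20,-200,0,0,0,0,-20,-240,0,0,0,0,-20,-260,0,0,0,0,-20,-260,0,0,0]'
python3 - <<'E'
from h import *
st(); T=manip.camera("top"); S=manip.camera("scene"); save(T,"j_top",(140,130,440,310),2.6); save(S,"j_s",(230,130,440,310),3.5); save(S,"j_all")
from grip import fit
fit(S,(300,160,350,200)); fit(T,(225,195,280,222))
E
```

```text
clock: 37.83
eef_pos: [428.2, 141.8, 253.5]
eef_rot: [-1.569, -0.007, 0.051]
wrist_force: [0.2, 0.7, 0.8]
finger_gap: 0.5
clock: 38.5
eef_pos: [439.8, -121.5, 268.1]
eef_rot: [-1.571, 0.001, 0.047]
wrist_force: [0.3, 0.9, 0.6]
finger_gap: 0.7
t 38.50 pos [ 439.8 -121.5  268.1] rot deg [-9.00e+01  6.00e-02  2.68e+00] F [0.3 0.9 0.6] gap 0.7 j [-0.35  0.06  1.71 -0.    1.37 -1.97]
53 [[0.38, -34.0, 4.0], [0.38, -35.0, 4.0], [0.38, -35.0, 0.0], [0.38, -35.0, -4.0]]
14 [[0.17, -37.0, 0.0], [0.17, -39.0, -2.0], [0.17, -33.0, 2.0], [0.17, -36.0, 8.0]]
```

View pics/j_top.png

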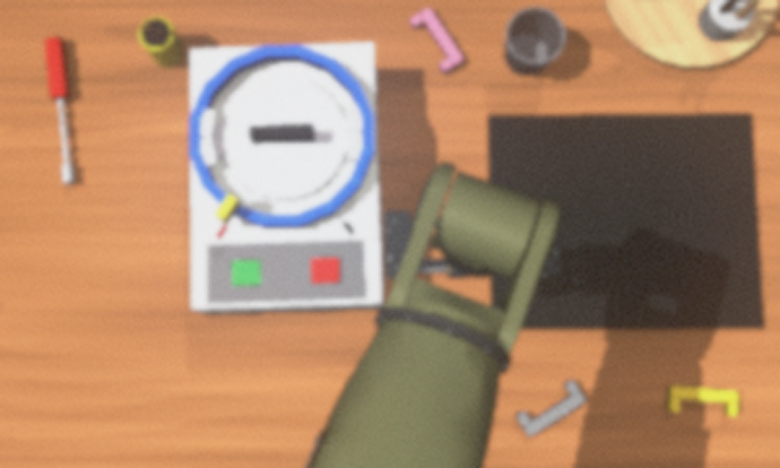

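View pics/j_s.png

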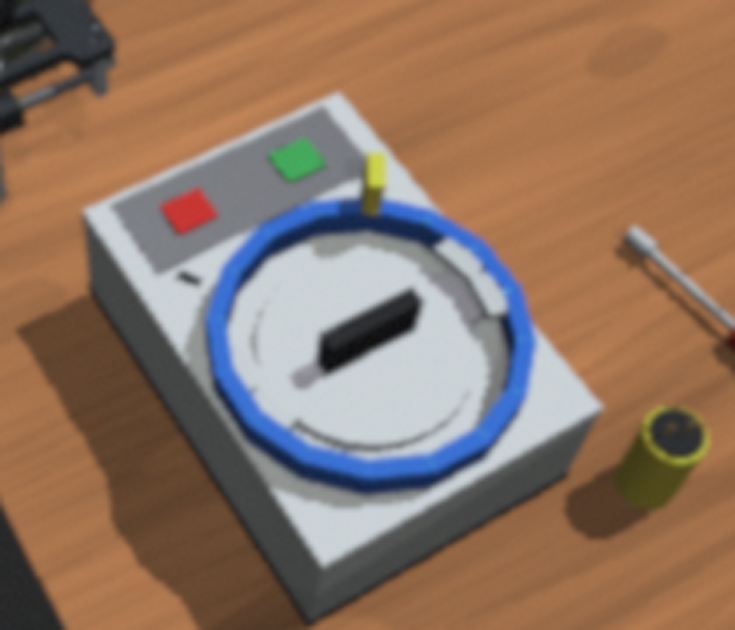

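View pics/j_all.png

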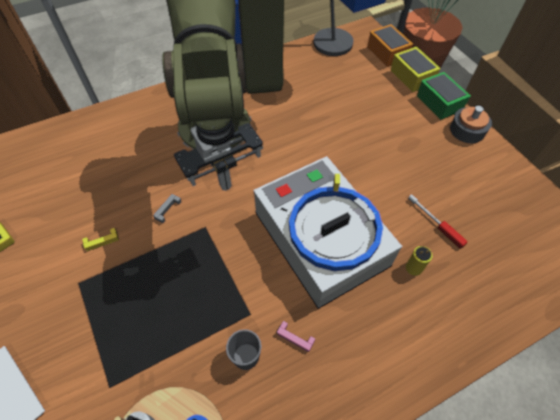

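```bash
python3 -m jog '[0,0,0,0,0,0,0,0,0,0,0,0]'; python3 -c "
from cell import manip
print(manip.sign_off())"
```

```text
clock: 38.77
eef_pos: [440.0, -117.3, 268.9]
eef_rot: [-1.571, 0.0, 0.052]
wrist_force: [0.0, -0.2, 0.4]
finger_gap: 0.6
the job is handed in; nothing more can be done
None
```

The job is done and handed in at 38.8 s on the robot's clock; sign-off reports no verdict.

- **Clips:** Three orange clips were on the mat, and all three went into the well. The wrist picture showed them there before the lid went on, and the last scene picture shows the mat empty. I left the pink, grey and yellow look-alikes alone.
- **Lid:** It lies inside the collar with its bar and ears along the dryer's y. It touched down at the height expected for lying flat.
- **Collar:** It started about 6.5° short of the open stop, which I read as simply where it had been left. I turned it clockwise to the locked stop, where about 19 N of resistance built up at 34.5° (34° expected). The last pictures show the grip at the red mark. The fits of its angle in those pictures gave −34 to −39°, but they were poor because few yellow pixels showed.
- **Start key:** I pressed the green key, ending at about 18 N, and held it above 4 N for more than 0.2 s. There was no signal to confirm it registered, so I am relying on the force readings.
- **Left alone:** I never went near the stop key. The cup, capacitor and nut driver look unmoved, and the arm was clear of everything at sign-off.

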